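Put the three skincare products back on their own display risers

TASK

The three products set out for the catalogue photograph stand on each other's wooden risers: put them right, so that the pump bottle stands on the low round riser, the amber dropper bottle on the square riser and the flat cream pot on the tall six-sided riser, each upright and in the middle of its riser's top. All three risers are taken at the start, so use the empty cork mat as a free spot on the way, and keep the products upright all the time.

Things in the scene. Friction and masses are not known exactly. Their poses are not given: they have to be found in the camera images.
- pump_bottle_center (a point): Dark pump bottle with a cream label and a black pump head with a short spout, standing upright on a riser. Round body 50 mm in diameter up to 126 mm above its foot, pump head (treat it as 49 mm round) up to its top at 160 mm; 0.26 kg. This point is on the bottle's axis half-way up, 80 mm above its foot; z points up along the bottle. Grip it round the body from above.
- dropper_bottle_center (a point): Slim amber glass dropper bottle with a black rubber bulb, standing upright on a riser. Round body 30 mm in diameter up to 62 mm above its foot, then a collar 22 mm in diameter up to 75 mm, then the bulb 14 mm in diameter up to its top at 102 mm; 0.06 kg. This point is on the axis half-way up, 51 mm above its foot; z points up along the bottle. Grip it round the body.
- cream_pot_center (a point): Flat round cream-coloured pot with a closed lid and a dark red band, 63 mm in diameter and 34 mm high, 0.07 kg, lying lid up on a riser. This point is on the axis half-way up, 17 mm above its foot; z points up. Grip it across its diameter.
- riser_round_top (a point): Low round riser of light wood, a disc 90 mm in diameter and 20 mm high, fixed on the table. This point is the centre of its flat top; z is up. Home of the pump bottle; the cream pot stands on it at the start.
- riser_square_top (a point): Square riser of light wood, 88 x 88 mm and 35 mm high, fixed on the table. This point is the centre of its flat top; z is up, x and y run along its sides. Home of the dropper bottle; the pump bottle stands on it at the start.
- riser_hex_top (a point): Tall six-sided riser of light wood, 104 mm across its corners, 90 mm across its flats and 50 mm high, fixed on the table. This point is the centre of its flat top; z is up. Home of the cream pot; the dropper bottle stands on it at the start.
- mat_spare_top (a point): Thin oblong cork mat, 85 x 125 mm and 4 mm thick, fixed on the table, empty at the start: the free spot. This point is the centre of its top; z is up, y runs along its long side. The centres of the three risers and the mat are always at least 150 mm apart. Between them lie only things up to 36 mm high (a black cap, a tally counter, a pen, a bone folder), all 60 mm or more from those centres; a tape dispenser stands beyond at the left and cartons at the right.

How it is judged:
By the outcome, as a careful person would: the job done as asked, in the order asked, and still so for the second after the job is handed in, with the robot touching nothing.
It also fails if it takes over 131 s, if anything falls off the work surface, if the arm or the gripper's body presses on something with over 40 N, if the wrist force passes 120 N, or if a joint passes its speed limit or range.

ROBOT

A 6-joint arm with a two-finger parallel gripper is mounted at the origin on a cart in front of the work surface, level with it; the furniture and walls round the work are solid. World frame = base frame: x ahead of the robot, y to its left, z up, the work surface at z = 0. Lengths are in m, angles in rad, forces in N, time in s.
With the tool pointing down it reaches from about 0.3 to 0.825 m from the base axis. Payload 5.4 kg.
Tool frame: the origin (TCP) lies midway between the tips of the shut fingers; the grasp point (between the pads) lies env.grasp_offset behind it (env.grasp_offset is the distance from the TCP to the grasp point, in m); z points along the fingers, x is the direction in which the jaws open and shut, and the axes are right-handed (so a half turn about z gives the same grasp; the last joint's range is limited). The gripper opens to 92 mm and grips with 3 to 60 N. Pads are 20 mm wide; open, the fingers measure 128 mm over their backs; the gripper's body (75 mm by 189 mm) begins 69 mm behind the grasp point.
Start: joints at [0.978, 0.158, 1.597, -0, 1.386, -0.21], TCP at [0.215, 0.533, 0.215] pointing down, gripper open.
Joint ranges: [-2.91, 2.91], [-0.94, 2.29], [0.18, 2.7], [-1.29, 4.43], [0.17, 2.64], [-3, 3]. Speed limits (rad/s): [2.57, 2.57, 3.14, 3.14, 3.14, 3.14].

INTERFACE

Orientations are given as [roll, pitch, yaw] about the fixed x, y, z axes, in that order (R = Rz(yaw) Ry(pitch) Rx(roll)).
In Python, from cell import env gives the robot as it stands.
- The arm moves only by the tool arm_command, never from a script. Its argument "steps" is a list of rows, each a list of 7 numbers: the shift along the tool's x, y, z in m, then the turn, a rotation vector about the tool's x, y, z in degrees, then the closure, from 0 (fully open) to 1 (shut). A call has 1 to 8 rows; each row is the pose to reach, as a shift and turn from the pose measured when the call began, along the tool's axes at that moment; what a row does not reach only later rows make up. A row lasts 1/12 s, in which the tool goes at most 41.7 mm and 7.16 degrees, less where a joint would pass 70% of its speed; a pose out of reach is approached as far as the arm can. A call with a gripper value outside its range is refused whole. The fingers move at their own pace and stop on an object; the grip force is fixed at half the most. Time passes only in rows, so rows that repeat a pose let the fingers close. It gives the time, the measured TCP pose, the force and the opening at its end, in the units of the state.
- env.get_state(): the state, without advancing time (a new reading comes with each control period).
- env.snapshot(name): name is "scene" or "top" or "wrist"; returns a dict with "img" (400x640x3 uint8, red, green, blue), "camera_matrix" (3x3 intrinsics, pixels), "extrinsics" (4x4, takes a point from camera to world coordinates). Camera axes: x right, y up, looking along -z (the intrinsics and any distortion apply to the point x, -y, -z); pixel columns grow to the right and rows downward; lengths in m; the calibration is good to about 2 mm. A picture is of the moment at which its call begins. There is no depth.
- env.hand_in(): hands the job in, once; it reports no verdict.
The state is a dict: "clock": time; "q": joint angles; "qd": joint speeds; "tau": joint torques, N m; "ee_pos": TCP position; "tcp_rot": TCP orientation; "contact_force": force on the tool from outside, world axes, zero at the start; "torque": the same for the moment, N m; "opening": opening from 0.0 (shut) to 1.0 (fully open).
Only numpy, scipy, OpenCV 4.12 (cv2) and the standard library are available. Lean on these libraries where they do the work, as an engineer would, in place of code of your own. Each camera call takes 0.05 s, during which the arm holds its last target.

## Working session

There is one attempt and no reset: what is moved stays moved. The work goes in short steps, Python scripts to look and compute and a tool call to move; the robot and the scene stay as the last step left them, time stands still between calls to the robot, and variables do not carry over. Pictures are saved under pics/ and viewed, and the job is handed in when it is done.

Besides the shell and the picture viewer there is one more tool, called after "Call:" by a JSON object that holds its "op" and its "data". arm_command: Moves the arm, as the interface text tells. Its arguments: {"type":"object","properties":{"steps":{"type":"array","items":{"type":"array","items":{"type":"number"}}}},"required":["steps"]}

```bash
mkdir -p pics; ls
cat > h.py <<'E'
from cell import env
import numpy as np, cv2
def snap(n,f):
    s=env.snapshot(n); cv2.imwrite('pics/'+f,s['img'][:,:,::-1]); np.savez('pics/'+f+'.npz',**{k:s[k] for k in('img','camera_matrix','extrinsics')}); return s
def ray(s,u,v):
    K=s['camera_matrix'];E=s['extrinsics']
    p=np.linalg.solve(K,[u,v,1.]); d=E[:3,:3]@[p[0],-p[1],-p[2]]; return E[:3,3],d
def plane(s,u,v,z):
    o,d=ray(s,u,v); return o+d*(z-o[2])/d[2]
def proj(s,P):
    E=s['extrinsics']; c=E[:3,:3].T@(np.array(P)-E[:3,3]); q=s['camera_matrix']@[c[0],-c[1],-c[2]]; return q[:2]/q[2]
E
python3 - <<'E'
from h import *
print(env.get_state(), env.grasp_offset)
for n in('scene','top','wrist'):
    s=snap(n,n+'0.png'); print(n,s.keys(),s['camera_matrix'].tolist(),s['extrinsics'].round(3).tolist())
E
```

```text
pics
{'clock': 0.0, 'q': array([ 9.77891212e-01,  1.59061552e-01,  1.59819914e+00,  6.04709945e-06,
        1.38615548e+00, -2.10108324e-01]), 'qd': array([-2.93084004e-04, -5.38536444e-04,  3.07666330e-04,  4.92533442e-05,
        1.28946690e-03,  1.64813984e-04]), 'tau': array([-1.29321721e-03, -3.85571516e+01, -3.22108662e+01,  7.00333016e-02,
        3.78978497e-02, -1.35573491e-04]), 'ee_pos': array([0.21445042, 0.53286453, 0.21362845]), 'tcp_rot': array([-3.14120652e+00,  1.78217185e-03,  1.18799876e+00]), 'contact_force': array([-0.33962674, -0.24710625,  0.08446958]), 'torque': array([-0.00406602,  0.01768553, -0.02186162]), 'opening': 1.0037773311998819} 0.0187
scene dict_keys(['img', 'camera_matrix', 'extrinsics']) [[444.48621783515813, 0.0, 309.7675533750926], [0.0, 444.48621783515813, 204.21215648239644], [0.0, 0.0, 1.0]] [[0.656, 0.459, -0.599, -0.101], [-0.755, 0.394, -0.524, -0.555], [-0.004, 0.796, 0.605, 0.756], [0.0, 0.0, 0.0, 1.0]]
top dict_keys(['img', 'camera_matrix', 'extrinsics']) [[363.82857641855804, 0.0, 322.7899913975494], [0.0, 363.82857641855804, 203.29929086540872], [0.0, 0.0, 1.0]] [[-0.018, 0.987, -0.16, 0.424], [-1.0, -0.017, 0.007, 0.039], [0.004, 0.16, 0.987, 0.928], [0.0, 0.0, 0.0, 1.0]]
wrist dict_keys(['img', 'camera_matrix', 'extrinsics']) [[325.32076490722096, 0.0, 309.21184027777446], [0.0, 325.32076490722096, 202.00423244165447], [0.0, 0.0, 1.0]] [[0.373, -0.894, -0.248, 0.143], [0.928, 0.359, 0.102, 0.56], [-0.002, -0.268, 0.963, 0.382], [0.0, 0.0, 0.0, 1.0]]
```

View pics/top0.png

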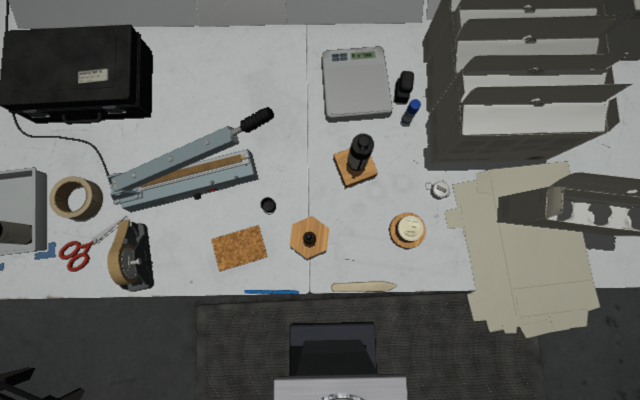

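View pics/scene0.png

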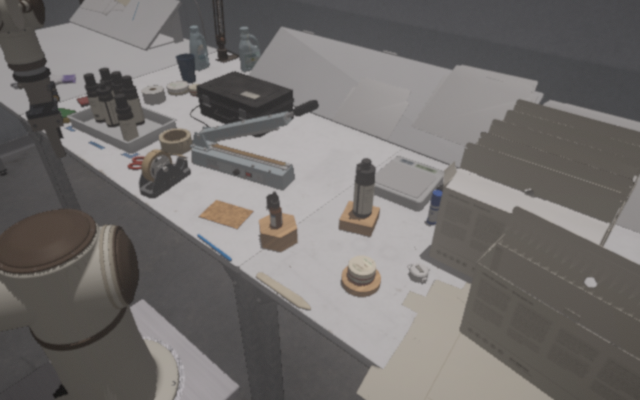

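View pics/wrist0.png

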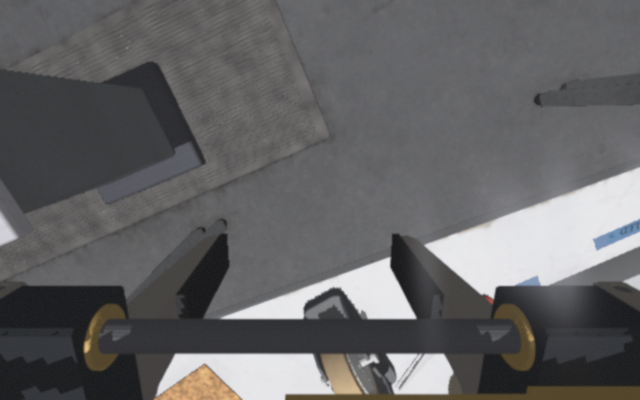

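The top view shows the mat at about (239,248), the hex riser with dropper at (309,238), the square riser with pump at (356,165), and the round riser with pot at (408,230). The scene view shows the same layout. Next I'll measure all of these.

Run:
```python
from h import *
for n in('top','scene'):
    s=dict(np.load(f'pics/{n}0.png.npz')); hsv=cv2.cvtColor(s['img'],cv2.COLOR_RGB2HSV)
    m=cv2.inRange(hsv,(5,90,60),(22,255,255)); cv2.imwrite(f'pics/m_{n}.png',m)
    cs,_=cv2.findContours(m,cv2.RETR_EXTERNAL,cv2.CHAIN_APPROX_NONE)
    for c in cs:
        if cv2.contourArea(c)<150: continue
        h=cv2.convexHull(c); M=cv2.moments(h); u,v=M['m10']/M['m00'],M['m01']/M['m00']
        ap=cv2.approxPolyDP(h,4,True)[:,0]
        print(n,cv2.boundingRect(c),round(u,1),round(v,1),'z=.004',plane(s,u,v,.004).round(3),ap.tolist())
for n,f in(('top',4),('scene',3)):
    im=cv2.imread(f'pics/{n}0.png')
    im=im[120:280,200:460] if n=='top' else im[140:310,180:440]
    cv2.imwrite(f'pics/z_{n}.png',cv2.resize(im,None,fx=3,fy=3,interpolation=cv2.INTER_CUBIC))
```

```text
top (212, 226, 55, 45) 238.7 247.8 z=.004 [0.464 0.247 0.004] [[258, 226], [266, 256], [220, 270], [212, 239]]
top (108, 220, 21, 65) 119.5 254.3 z=.004 [0.453 0.545 0.004] [[128, 220], [127, 283], [120, 284], [110, 273], [108, 256], [119, 223]]
top (290, 216, 39, 43) 308.9 237.1 z=.004 [0.488 0.069 0.004] [[311, 216], [328, 229], [326, 248], [306, 258], [290, 240], [292, 225]]
top (390, 213, 36, 35) 407.2 230.0 z=.004 [ 0.501 -0.181  0.004] [[411, 213], [422, 221], [424, 236], [417, 245], [403, 247], [391, 237], [390, 225], [398, 215]]
top (141, 155, 102, 32) 196.5 168.9 z=.004 [0.67  0.361 0.004] [[242, 156], [141, 186], [174, 171]]
top (334, 149, 43, 37) 354.2 166.0 z=.004 [ 0.671 -0.051  0.004] [[334, 154], [349, 149], [370, 156], [376, 174], [346, 185]]
scene (201, 201, 50, 27) 225.9 213.8 z=.004 [0.462 0.242 0.004] [[250, 211], [236, 227], [201, 216], [216, 201]]
```

View pics/z_top.png

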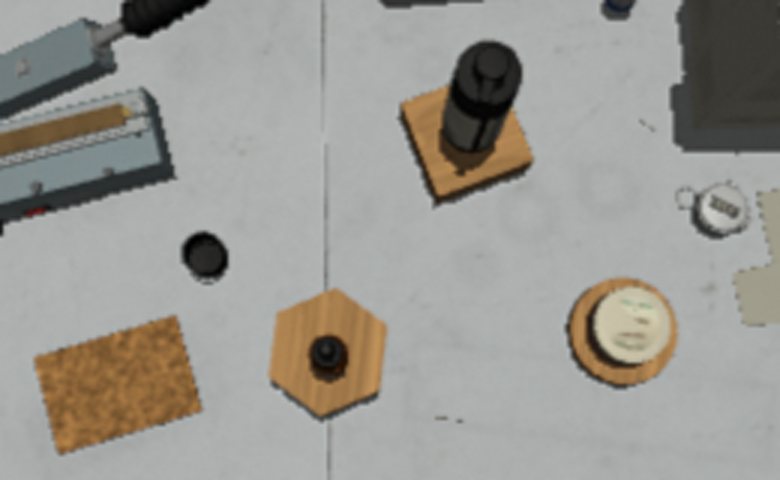

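View pics/z_scene.png

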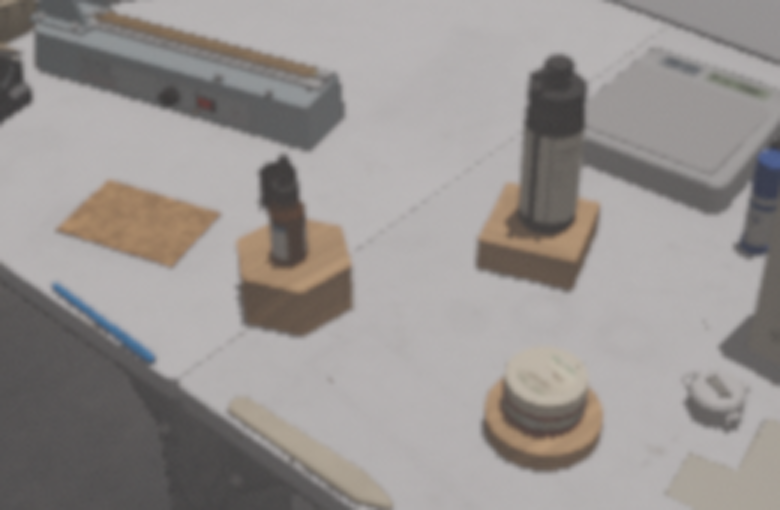

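```bash
cat > mv.py <<'E'
import sys
from h import *
from scipy.spatial.transform import Rotation as Ro
# usage: x y z yaw
x,y,z,yaw=map(float,sys.argv[1:5]); st=env.get_state()
R=Ro.from_euler('xyz',st['tcp_rot']); T=Ro.from_euler('xyz',[np.pi,0,yaw])
d=R.inv().apply(np.array([x,y,z])-st['ee_pos']); rv=(R.inv()*T).as_rotvec(degrees=True)
print('t',round(st['clock'],2),'pos',st['ee_pos'].round(4),'rot',st['tcp_rot'].round(3),'open',round(st['opening'],3),'F',st['contact_force'].round(1))
print('shift',d.round(4),'turn',rv.round(2),'rows',np.linalg.norm(d)/.0417)
E
python3 mv.py .6 .03 .32 1.57
python3 mv.py .215 .533 .32 1.57
```

```text
t 0.15 pos [0.2145 0.533  0.2139] rot [-3.141e+00  1.000e-03  1.188e+00] open 1.002 F [-0.3  0.5 -0.4]
shift [-0.3227  0.5454 -0.1058] turn [ -0.03   0.08 -21.89] rows 15.408096808341833
t 0.15 pos [0.2145 0.533  0.2139] rot [-3.141e+00  1.000e-03  1.188e+00] open 1.002 F [-0.3  0.5 -0.4]
shift [ 1.000e-04  4.000e-04 -1.061e-01] turn [ -0.03   0.08 -21.89] rows 2.5453124724565166
```

Call:
{"op": "arm_command", "data": {"steps": [[-0.02,0.03,-0.04,0,0,0,0],[-0.04,0.06,-0.08,0,0,-4,0],[-0.06,0.09,-0.106,0,0,-8,0],[-0.08,0.125,-0.106,0,0,-12,0],[-0.1,0.16,-0.106,0,0,-16,0],[-0.12,0.195,-0.106,0,0,-20,0],[-0.14,0.23,-0.106,0,0,-22,0],[-0.16,0.265,-0.106,0,0,-22,0]]}}

```text
clock: 0.82
ee_pos: [0.392, 0.2959, 0.3201]
tcp_rot: [-3.141, 0.001, 1.574]
contact_force: [0.4, -0.4, -0.4]
opening: 1.0
```

```bash
python3 mv.py .6 .03 .32 1.57
```

```text
t 0.82 pos [0.392  0.2959 0.3201] rot [-3.141e+00  1.000e-03  1.574e+00] open 1.0 F [ 0.4 -0.4 -0.4]
shift [-0.2665  0.2072  0.0003] turn [-0.02  0.05  0.22] rows 8.094997733686544
```

Moves track well.

Call:
{"op": "arm_command", "data": {"steps": [[-0.033,0.026,0,0,0,0,0],[-0.066,0.052,0,0,0,0,0],[-0.1,0.078,0,0,0,0,0],[-0.133,0.104,0,0,0,0,0],[-0.166,0.13,0,0,0,0,0],[-0.2,0.156,0,0,0,0,0],[-0.233,0.182,0,0,0,0,0],[-0.266,0.207,0,0,0,0,0]]}}

```text
clock: 1.48
ee_pos: [0.5973, 0.033, 0.3199]
tcp_rot: [-3.141, 0.001, 1.574]
contact_force: [1.3, 0.9, 0.6]
opening: 0.998
```

Call:
{"op": "arm_command", "data": {"steps": [[0,0,0,0,0,0,0],[0,0,0,0,0,0,0]]}}

```text
clock: 1.65
ee_pos: [0.5977, 0.0311, 0.3185]
tcp_rot: [-3.138, 0.0, 1.57]
contact_force: [-0.2, 0.2, 0.2]
opening: 0.998
```

Run:
```python
from h import *
s=snap('wrist','w1.png'); print(s['extrinsics'].round(3).tolist(), env.get_state()['ee_pos'])
snap('top','top1.png')
```

```text
[[0.0, -0.964, -0.265, 0.521], [1.0, 0.0, 0.001, 0.03], [-0.0, -0.265, 0.964, 0.487], [0.0, 0.0, 0.0, 1.0]] [0.59706092 0.03268968 0.31904803]
```

View pics/w1.png

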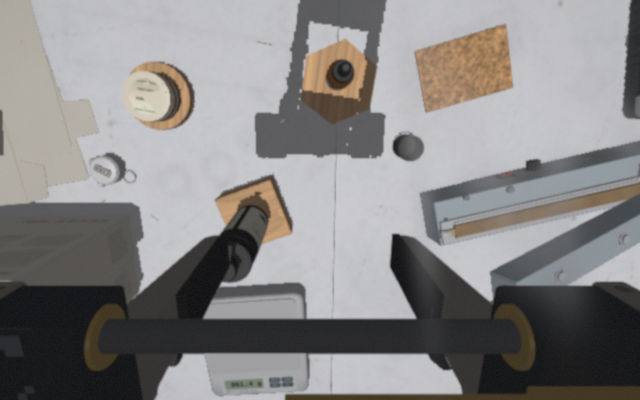

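The wrist view shows the pot and round riser at (158,95), the hex riser and dropper at (340,75), the mat at (464,68), and the square riser with the pump's foot at (255,205). I'll zoom in for the edges.

Run:
```python
from h import *
im=cv2.imread('pics/w1.png')
def z(x,y,w,h): return cv2.resize(im[y:y+h,x:x+w],None,fx=4,fy=4,interpolation=cv2.INTER_CUBIC)
a=np.hstack([z(110,45,95,95),z(295,30,95,95)]); cv2.imwrite('pics/za.png',a)
a=z(205,165,110,130); cv2.imwrite('pics/zb.png',a)
s=dict(np.load('pics/w1.png.npz'));hsv=cv2.cvtColor(s['img'],cv2.COLOR_RGB2HSV)
m=cv2.inRange(hsv,(5,80,60),(22,255,255))
for lo in (60,120,150,170):
  m=cv2.inRange(hsv,(5,80,lo),(22,255,255))
  cs,_=cv2.findContours(m,cv2.RETR_EXTERNAL,cv2.CHAIN_APPROX_NONE)
  for c in cs:
    if cv2.contourArea(c)<300 or cv2.boundingRect(c)[1]>260: continue
    h=cv2.convexHull(c); M=cv2.moments(h)
    print(lo,cv2.boundingRect(c),round(M['m10']/M['m00'],1),round(M['m01']/M['m00'],1),cv2.approxPolyDP(h,3,True)[:,0].tolist())
```

```text
60 (581, 185, 59, 23) 610.0 195.8 [[639, 186], [639, 191], [630, 197], [582, 206], [581, 200], [586, 196]]
60 (216, 177, 75, 66) 255.8 210.6 [[270, 177], [289, 220], [290, 232], [262, 242], [226, 223], [216, 200]]
60 (133, 63, 60, 66) 162.0 95.2 [[147, 63], [174, 68], [189, 85], [190, 111], [175, 126], [156, 128], [141, 121], [133, 71]]
60 (302, 40, 73, 83) 337.8 81.3 [[345, 40], [374, 66], [367, 108], [331, 122], [302, 98], [306, 59]]
60 (416, 25, 96, 86) 464.8 67.9 [[504, 25], [511, 86], [427, 110], [416, 52]]
120 (581, 185, 59, 23) 610.0 196.0 [[639, 186], [639, 191], [630, 197], [582, 206], [584, 197]]
120 (216, 180, 75, 63) 255.0 211.8 [[270, 180], [290, 232], [262, 242], [226, 223], [216, 200]]
120 (133, 63, 57, 66) 161.0 95.2 [[147, 63], [172, 67], [186, 83], [189, 106], [175, 126], [156, 128], [141, 121], [133, 71]]
120 (303, 40, 64, 62) 335.9 71.5 [[364, 55], [366, 65], [359, 101], [303, 90], [309, 55], [343, 40]]
120 (416, 25, 96, 86) 464.8 67.9 [[504, 25], [511, 86], [427, 110], [416, 52]]
150 (216, 181, 75, 62) 254.9 212.2 [[216, 200], [269, 181], [290, 232], [262, 242], [226, 223]]
150 (133, 63, 57, 66) 160.6 95.2 [[143, 64], [167, 65], [187, 87], [186, 113], [172, 127], [156, 128], [141, 121], [133, 71]]
150 (303, 40, 64, 60) 335.6 70.9 [[364, 56], [359, 99], [303, 89], [309, 55], [345, 40]]
150 (416, 26, 96, 85) 464.8 68.0 [[505, 27], [511, 86], [427, 110], [416, 52]]
170 (216, 181, 75, 62) 254.9 212.5 [[290, 232], [263, 242], [226, 223], [216, 201], [268, 181]]
170 (133, 63, 56, 66) 162.4 93.7 [[143, 64], [158, 63], [173, 69], [186, 86], [186, 112], [171, 127], [154, 127], [133, 71]]
170 (420, 41, 54, 53) 445.8 69.7 [[454, 41], [473, 76], [471, 81], [430, 93], [424, 91], [420, 76], [425, 64]]
170 (303, 40, 63, 58) 335.2 70.3 [[363, 55], [365, 65], [357, 97], [303, 88], [309, 55], [343, 40]]
```

View pics/za.png

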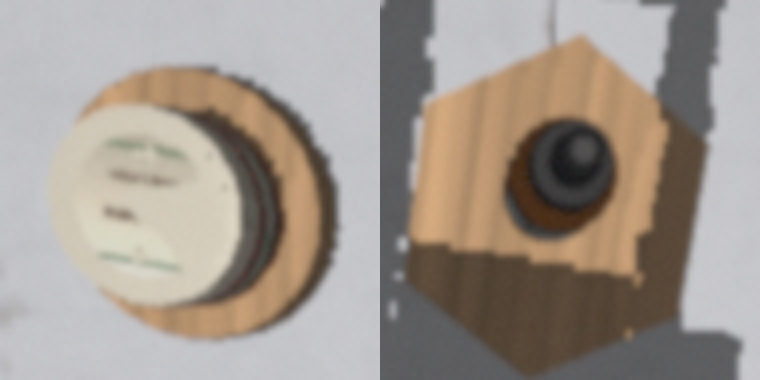

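View pics/zb.png

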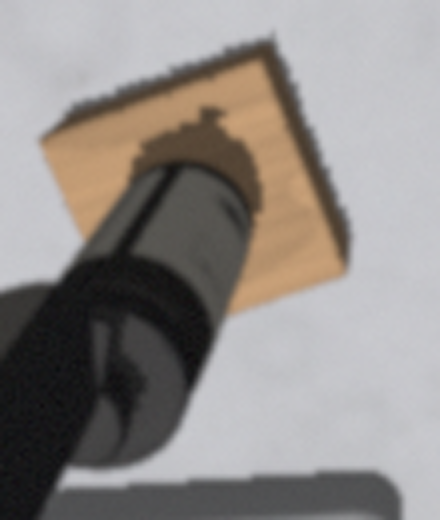

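Run:
```python
from h import *
s=dict(np.load('pics/w1.png.npz'))
P=lambda L,z,ox,oy,xs=0:np.array([plane(s,ox+(x-xs)/4-.4,oy+y/4-.4,z)[:2] for x,y in L])
hx=P([(582,35),(706,142),(680,312),(533,377),(405,280),(427,103)],.05,295,30,380)
print('hex',hx.mean(0).round(4),[((hx[i]+hx[i+3])/2).round(4) for i in range(3)],[np.linalg.norm(hx[i]-hx[i+3]).round(4) for i in range(3)])
sq=P([(40,143),(268,60),(347,270)],.035,205,165)
print('sq',((sq[0]+sq[2])/2).round(4),np.linalg.norm(sq[0]-sq[1]),np.linalg.norm(sq[2]-sq[1]), np.degrees(np.arctan2(*(sq[0]-sq[1])[::-1])))
def circ(p):
    A=np.c_[2*p,np.ones(len(p))]; x=np.linalg.lstsq(A,(p**2).sum(1),rcond=None)[0]; return x[:2].round(4),np.sqrt(x[2]+x[:2]@x[:2]).round(4)
print('round',circ(P([(180,67),(240,90),(290,140),(322,200),(300,285),(215,338),(150,320),(120,300)],.02,110,45)))
print('pot',circ(P([(48,190),(60,150),(135,103),(75,255),(110,293),(160,303),(205,290),(240,225),(240,170),(190,118)],.054,110,45)))
print('bulb top',P([(582,155)],.147,295,30,380),'collar',circ(P([(572,117),(530,160),(560,207),(614,160),(600,195)],.125,295,30,380)))
m=np.array([plane(s,u,v,.004)[:2] for u,v in[(504,25),(511,86),(427,110),(416,52)]])
print('mat',m.mean(0).round(4),[np.linalg.norm(m[i]-m[i-1]).round(3) for i in range(4)])
# top camera: pump
t=dict(np.load('pics/top0.png.npz'))
for n,(X,Y),z in(('knob',(492,63),.195),('head',(487,75),.16),('bulb',(327,350),.147),('pot',(632,326),.054)):
    print('top',n,plane(t,200+X/3-.3,120+Y/3-.3,z).round(4))
c=lambda L,z:np.array([plane(t,200+x/3-.3,120+y/3-.3,z)[:2] for x,y in L])
print('top sq',c([(401,103),(532,158)],.035).mean(0), 'top hex',c([(336,290),(386,324),(379,395),(322,416),(271,380),(277,312)],.05).mean(0))
print('top round',circ(c([(625,278),(570,325),(620,385),(677,330),(590,292),(662,368)],.02)))
```

```text
hex [0.4843 0.0671] [array([0.4845, 0.0675]), array([0.4846, 0.0665]), array([0.4839, 0.0673])] [np.float64(0.1027), np.float64(0.1028), np.float64(0.1025)]
sq [ 0.6673 -0.0513] 0.08839636399377088 0.08345998964803611 -69.89588233097706
round (array([ 0.4996, -0.1768]), np.float64(0.043))
pot (array([ 0.5004, -0.176 ]), np.float64(0.0305))
bulb top [[0.47961988 0.06512254]] collar (array([0.4789, 0.0648]), np.float64(0.011))
mat [0.4632 0.2446] [np.float64(0.12), np.float64(0.08), np.float64(0.119), np.float64(0.079)]
top knob [ 0.6745 -0.0543  0.195 ]
top head [ 0.6774 -0.0547  0.16  ]
top bulb [0.4794 0.0651 0.147 ]
top pot [ 0.5009 -0.1768  0.054 ]
top sq [ 0.67030534 -0.05072775] top hex [0.48418818 0.06720086]
top round (array([ 0.4996, -0.1779]), np.float64(0.0442))
```

```bash
python3 mv.py .5006 -.1765 .2 0
```

```text
t 1.75 pos [0.5968 0.0336 0.3195] rot [-3.14   0.     1.574] open 0.999 F [-0.4  0.1  0.4]
shift [-0.2098 -0.0966  0.1197] turn [-8.000e-02  8.000e-02  9.017e+01] rows 6.239916225338698
```

Call:
{"op": "arm_command", "data": {"steps": [[-0.026,-0.012,0.01,0,0,7,0],[-0.052,-0.024,0.02,0,0,14,0],[-0.078,-0.036,0.03,0,0,21,0],[-0.105,-0.048,0.04,0,0,28,0],[-0.131,-0.06,0.05,0,0,35,0],[-0.157,-0.072,0.06,0,0,42,0],[-0.183,-0.085,0.07,0,0,49,0],[-0.21,-0.097,0.08,0,0,56,0]]}}

```text
clock: 2.42
ee_pos: [0.4995, -0.1757, 0.2399]
tcp_rot: [-3.141, 0.001, 0.593]
contact_force: [0.8, 0.3, 0.3]
opening: 0.998
```

```bash
python3 mv.py .5006 -.1765 .15 0
```

```text
t 2.42 pos [ 0.4995 -0.1757  0.2399] rot [-3.141e+00  1.000e-03  5.930e-01] open 0.998 F [0.8 0.3 0.3]
shift [0.0005 0.0013 0.0899] turn [-0.    0.05 33.99] rows 2.1549834365317153
```

Call:
{"op": "arm_command", "data": {"steps": [[0,0,0.018,0,0,7,0],[0,0.001,0.036,0,0,14,0],[0,0.001,0.054,0,0,21,0],[0,0.001,0.072,0,0,28,0],[0,0.001,0.09,0,0,34,0],[0,0.001,0.09,0,0,34,0],[0,0.001,0.09,0,0,34,0]]}}

```text
clock: 3.0
ee_pos: [0.4995, -0.1748, 0.1497]
tcp_rot: [-3.141, 0.002, 0.005]
contact_force: [-0.4, -0.4, 0.1]
opening: 1.001
```

```bash
python3 mv.py .5006 -.1765 .025 0; python3 -c "
from h import *
s=snap('wrist','w2.png')
for i in range(5): print(env.get_state()['ee_pos'])"
```

```text
t 3.0 pos [ 0.4995 -0.1748  0.1497] rot [-3.141e+00  2.000e-03  5.000e-03] open 1.001 F [-0.4 -0.4  0.1]
shift [0.0014 0.0018 0.1247] turn [-0.04  0.12  0.26] rows 2.990468273162337
[ 0.50029512 -0.17560968  0.15087241]
[ 0.50029512 -0.17560968  0.15087241]
[ 0.50029512 -0.17560968  0.15087241]
[ 0.50029512 -0.17560968  0.15087241]
[ 0.50029512 -0.17560968  0.15087241]
```

View pics/w2.png

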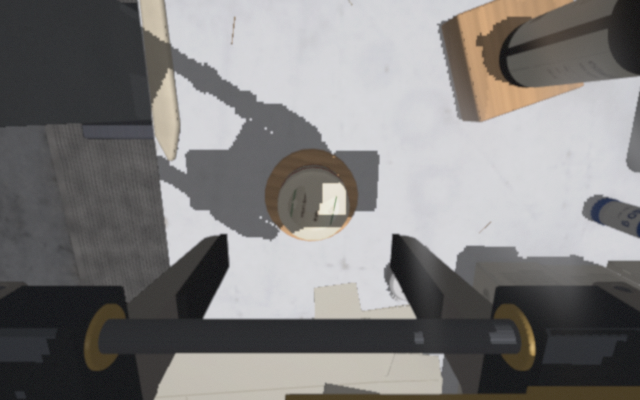

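The pot is at (313,205), centred between the jaws (columns 225 to 395). I'm descending.

Call:
{"op": "arm_command", "data": {"steps": [[0.0005,0.001,0.035,0,0,0,0],[0.0005,0.001,0.07,0,0,0,0],[0.0005,0.001,0.1,0,0,0,0],[0.0005,0.001,0.118,0,0,0,0],[0.0005,0.001,0.126,0,0,0,0],[0.0005,0.001,0.126,0,0,0,0]]}}

```text
clock: 3.55
ee_pos: [0.5005, -0.1761, 0.0245]
tcp_rot: [-3.142, 0.001, 0.006]
contact_force: [-0.7, 0.0, 0.3]
opening: 1.003
```

Call:
{"op": "arm_command", "data": {"steps": [[0,0,0,0,0,0,0.5],[0,0,0,0,0,0,0.5],[0,0,0,0,0,0,0.5],[0,0,0,0,0,0,0.5],[0,0,0,0,0,0,0.5],[0,0,0,0,0,0,0.5]]}}

```text
clock: 4.05
ee_pos: [0.5014, -0.1766, 0.0256]
tcp_rot: [3.141, -0.001, 0.006]
contact_force: [-1.1, 0.3, 5.7]
opening: 0.673
```

Call:
{"op": "arm_command", "data": {"steps": [[0,0,-0.005,0,0,0,0.5],[0,0,-0.02,0,0,0,0.5],[0,0,-0.05,0,0,0,0.5],[0,0,-0.085,0,0,0,0.5],[0,0,-0.12,0,0,0,0.5],[0,0,-0.155,0,0,0,0.5],[0,0,-0.19,0,0,0,0.5],[0,0,-0.22,0,0,0,0.5]]}}

```text
clock: 4.72
ee_pos: [0.5012, -0.1763, 0.2483]
tcp_rot: [3.14, -0.002, 0.006]
contact_force: [0.6, -0.2, -1.9]
opening: 0.681
```

```bash
python3 mv.py .4635 .245 .245 0; python3 -c "
from h import *
s=snap('wrist','w3.png')"
```

```text
t 4.72 pos [ 0.5012 -0.1763  0.2483] rot [ 3.14e+00 -2.00e-03  6.00e-03] open 0.681 F [ 0.6 -0.2 -1.9]
shift [-0.035  -0.4216  0.0025] turn [ 0.1  -0.11  0.36] rows 10.144858070683346
```

View pics/w3.png

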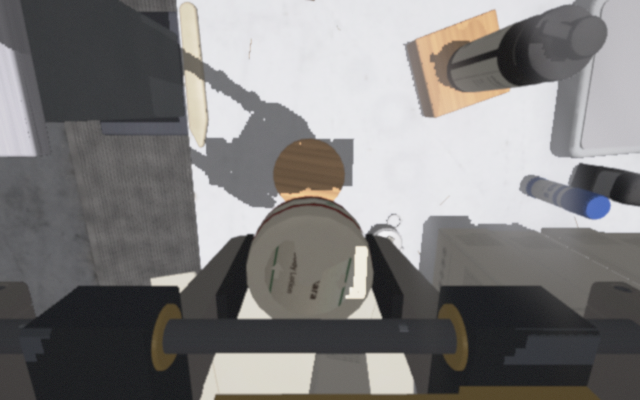

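The pot is held level at (310,265). I'm moving it over the mat.

Call:
{"op": "arm_command", "data": {"steps": [[-0.002,-0.02,0,0,0,0,0.5],[-0.005,-0.055,0,0,0,0,0.5],[-0.008,-0.095,0,0,0,0,0.5],[-0.011,-0.135,0,0,0,0,0.5],[-0.014,-0.175,0,0,0,0,0.5],[-0.018,-0.215,0,0,0,0,0.5],[-0.021,-0.255,0,0,0,0,0.5],[-0.024,-0.295,0,0,0,0,0.5]]}}

```text
clock: 5.43
ee_pos: [0.4771, 0.1186, 0.2523]
tcp_rot: [3.134, -0.01, 0.006]
contact_force: [1.0, -0.3, -0.3]
opening: 0.678
```

Call:
{"op": "arm_command", "data": {"steps": [[-0.003,-0.035,0,0,0,0,0.5],[-0.006,-0.07,0,0,0,0,0.5],[-0.009,-0.1,0,0,0,0,0.5],[-0.011,-0.12,0.005,0,0,0,0.5],[-0.011,-0.126,0.03,0,0,0,0.5],[-0.011,-0.126,0.065,0,0,0,0.5],[-0.011,-0.126,0.1,0,0,0,0.5],[-0.011,-0.126,0.1,0,0,0,0.5]]}}

```text
clock: 6.1
ee_pos: [0.4607, 0.2425, 0.1437]
tcp_rot: [3.13, 0.004, 0.007]
contact_force: [-1.4, -0.0, -2.7]
opening: 0.674
```

```bash
python3 mv.py .4635 .245 .011 0
```

```text
t 6.1 pos [0.4607 0.2425 0.1437] rot [3.13  0.004 0.007] open 0.674 F [-1.4 -0.  -2.7]
shift [ 0.0033 -0.004   0.1326] turn [0.64 0.2  0.39] rows 3.183358682518947
```

Call:
{"op": "arm_command", "data": {"steps": [[0.002,-0.003,0.03,0.5,0.2,0.3,0.5],[0.003,-0.004,0.06,0.5,0.2,0.3,0.5],[0.003,-0.004,0.09,0.5,0.2,0.3,0.5],[0.003,-0.004,0.112,0.5,0.2,0.3,0.5],[0.003,-0.004,0.122,0.5,0.2,0.3,0.5],[0.003,-0.004,0.122,0.5,0.2,0.3,0.5]]}}

```text
clock: 6.6
ee_pos: [0.4621, 0.2446, 0.0206]
tcp_rot: [3.138, 0.004, 0.001]
contact_force: [0.3, 0.4, -1.2]
opening: 0.679
```

```bash
python3 mv.py .4635 .245 .010 0
```

```text
t 6.6 pos [0.4621 0.2446 0.0206] rot [3.138e+00 4.000e-03 1.000e-03] open 0.679 F [ 0.3  0.4 -1.2]
shift [ 0.0015 -0.0004  0.0106] turn [0.2  0.21 0.07] rows 0.25569491805485395
```

Call:
{"op": "arm_command", "data": {"steps": [[0.001,0,0.005,0.2,0.2,0,0.5],[0.001,0,0.009,0.2,0.2,0,0.5],[0.001,0,0.011,0.2,0.2,0,0.5],[0.001,0,0.011,0.2,0.2,0,0.5]]}}

```text
clock: 6.93
ee_pos: [0.4636, 0.2447, 0.0102]
tcp_rot: [-3.141, -0.001, 0.001]
contact_force: [-0.5, -0.5, -0.4]
opening: 0.674
```

Call:
{"op": "arm_command", "data": {"steps": [[0,0,0.001,0,0,0,0.5],[0,0,0.001,0,0,0,0.5],[0,0,0.001,0,0,0,0.3],[0,0,0.001,0,0,0,0.1],[0,0,0.001,0,0,0,0],[0,0,0.001,0,0,0,0],[0,0,0.001,0,0,0,0],[0,0,0.001,0,0,0,0]]}}

```text
clock: 7.6
ee_pos: [0.4636, 0.2448, 0.0093]
tcp_rot: [-3.141, -0.001, 0.001]
contact_force: [0.1, 0.4, -0.3]
opening: 0.999
```

Call:
{"op": "arm_command", "data": {"steps": [[0,0,-0.02,0,0,0,0],[0,0,-0.06,0,0,0,0],[0,0,-0.1,0,0,0,0],[0,0,-0.14,0,0,0,0],[0,0,-0.18,0,0,0,0],[0,0,-0.22,0,0,0,0],[0,0,-0.26,0,0,0,0],[0,0,-0.29,0,0,0,0]]}}

```text
clock: 8.27
ee_pos: [0.4638, 0.2448, 0.3033]
tcp_rot: [-3.14, -0.005, 0.001]
contact_force: [0.9, -0.7, 0.7]
opening: 1.0
```

```bash
python3 mv.py .675 -.0545 .3 0; python3 -c "
from h import *
s=snap('wrist','w4.png')"
```

```text
t 8.27 pos [0.4638 0.2448 0.3033] rot [-3.14e+00 -5.00e-03  1.00e-03] open 1.0 F [ 0.9 -0.7  0.7]
shift [0.2108 0.2996 0.0039] turn [-0.08 -0.29  0.07] rows 8.784849879419689
```

View pics/w4.png

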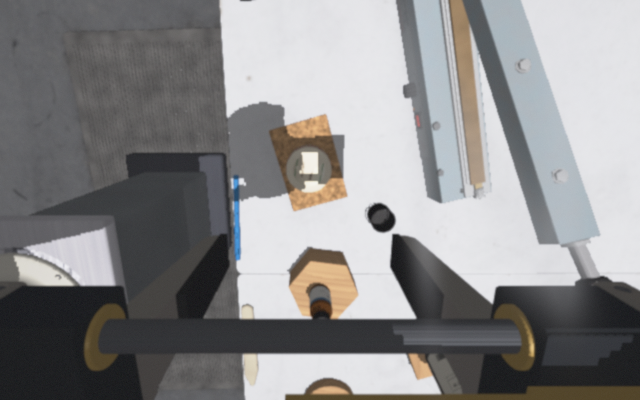

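Call:
{"op": "arm_command", "data": {"steps": [[0.024,0.033,0,0,0,0,0],[0.048,0.067,0,0,0,0,0],[0.071,0.1,0,0,0,0,0],[0.095,0.134,0,0,0,0,0],[0.118,0.167,0,0,0,0,0],[0.142,0.2,0,0,0,0,0],[0.165,0.234,0,0,0,0,0],[0.188,0.267,0,0,0,0,0]]}}

```text
clock: 8.98
ee_pos: [0.6554, -0.0232, 0.3105]
tcp_rot: [-3.138, -0.014, 0.001]
contact_force: [0.0, -0.1, 0.3]
opening: 1.001
```

Call:
{"op": "arm_command", "data": {"steps": [[0.015,0.02,0,0,0,0,0],[0.023,0.032,0,0,0,0,0],[0.023,0.032,0,0,0,0,0],[0.023,0.032,0,0,0,0,0]]}}

```text
clock: 9.32
ee_pos: [0.6782, -0.0553, 0.3098]
tcp_rot: [-3.137, -0.013, 0.0]
contact_force: [0.0, 0.4, -0.3]
opening: 1.0
```

```bash
python3 mv.py .675 -.0545 .3 0; python3 -c "
from h import *
s=snap('wrist','w5.png');snap('top','top5.png')
print(proj(s,[.675,-.0545,.195]),proj(s,[.675,-.0545,.16]))"
```

```text
t 9.32 pos [ 0.6782 -0.0553  0.3098] rot [-3.137 -0.013  0.   ] open 1.0 F [ 0.   0.4 -0.3]
shift [-0.0033 -0.0008  0.0097] turn [-0.28 -0.72  0.01] rows 0.2473880975960385
[305.7198852  197.14112088] [305.64612278 188.43891434]
```

View pics/w5.png

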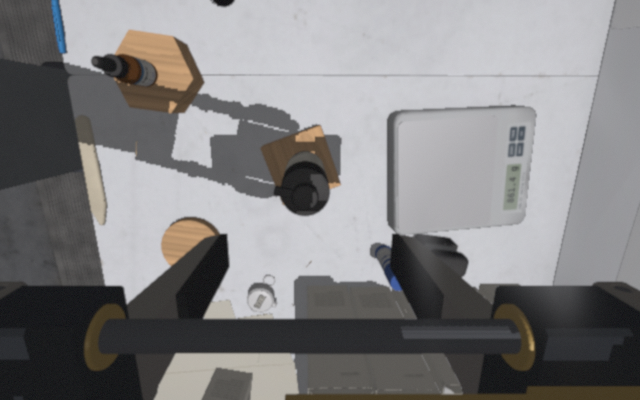

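View pics/top5.png

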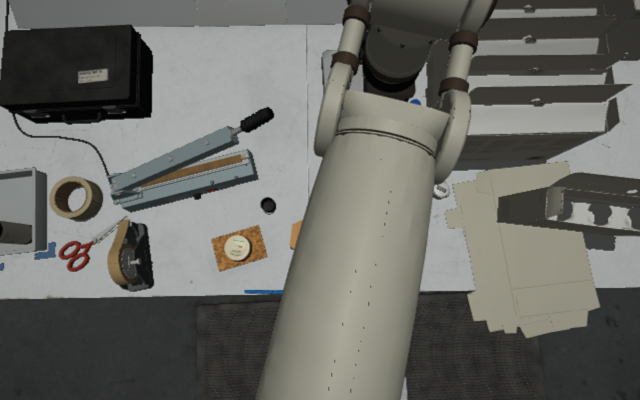

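Knob at (306,196) matches the predicted pump position (305.7,197). Before descending I'll check how tall the cartons at the right are.

Run:
```python
import cv2,numpy as np
a=cv2.imread('pics/top0.png')[0:190,400:640]; b=cv2.imread('pics/scene0.png')[60:300,400:640]
cv2.imwrite('pics/zc.png',np.vstack([cv2.resize(a,None,fx=3,fy=3)[:300*2-0]]) )
cv2.imwrite('pics/zd.png',cv2.resize(b,None,fx=2.5,fy=2.5))
```

```text
(no output)
```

View pics/zc.png

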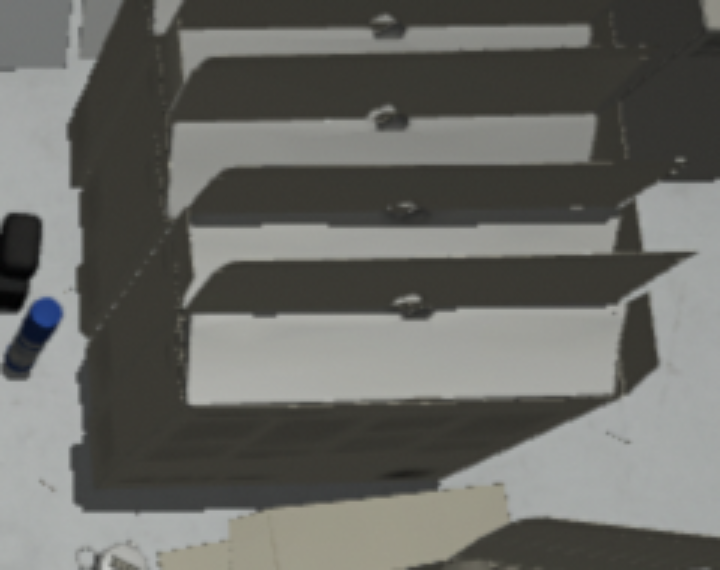

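View pics/zd.png

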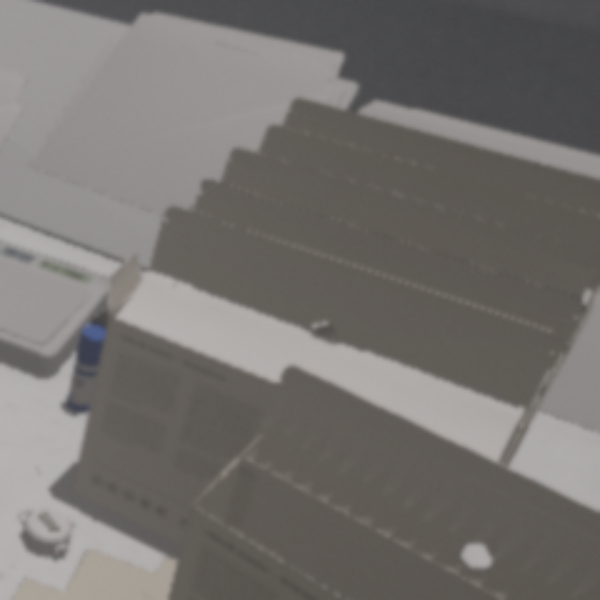

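Run:
```python
from h import *
t=dict(np.load('pics/top0.png.npz'));s=dict(np.load('pics/scene0.png.npz'))
def tri(a,b):
    o1,d1=ray(t,*a);o2,d2=ray(s,*b); A=np.c_[d1,-d2]; x=np.linalg.lstsq(A,o2-o1,rcond=None)[0]; p,q=o1+d1*x[0],o2+d2*x[1]; return p.round(3),q.round(3)
print(tri((462.3,134.3),(447.2,187.2)),tri((475,87),(466,144)),plane(t,432,162,0).round(3))
```

```text
(array([ 0.682, -0.26 ,  0.203]), array([ 0.684, -0.262,  0.204])) (array([ 0.748, -0.258,  0.282]), array([ 0.747, -0.258,  0.282])) [ 0.68  -0.257  0.   ]
```

The carton's left face is at y≈-0.26, with tops at 0.20 to 0.28, so there is clearance. I'm lowering round the pump bottle.

Call:
{"op": "arm_command", "data": {"steps": [[-0.001,0,0.01,-0.2,-0.4,0,0],[-0.003,0,0.02,-0.3,-0.7,0,0],[-0.003,0,0.04,-0.3,-0.7,0,0],[-0.003,0,0.06,-0.3,-0.7,0,0],[-0.003,0,0.08,-0.3,-0.7,0,0],[-0.003,0,0.08,-0.3,-0.7,0,0]]}}

```text
clock: 9.92
ee_pos: [0.6727, -0.0518, 0.2241]
tcp_rot: [-3.14, 0.009, 0.003]
contact_force: [-0.4, 0.3, -0.3]
opening: 1.0
```

```bash
python3 -c "
from h import *
s=snap('wrist','w6.png')"; python3 mv.py .675 -.0545 .121 0
```

```text
t 9.97 pos [ 0.6737 -0.0522  0.2269] rot [-3.141e+00  5.000e-03  3.000e-03] open 1.002 F [0.4 0.3 0.2]
shift [0.0018 0.0024 0.1059] turn [-0.06  0.31  0.18] rows 2.5404077676479644
```

View pics/w6.png

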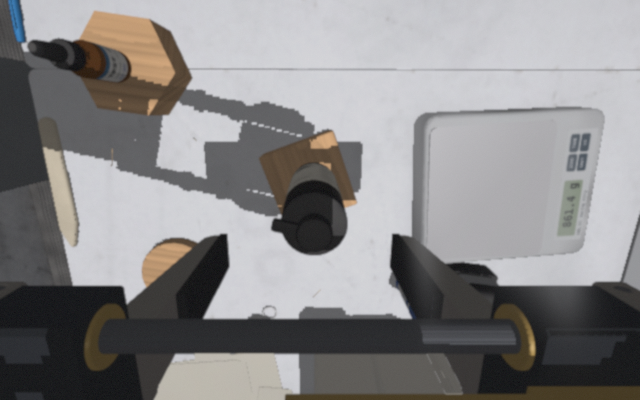

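The pump head at (315,230) sits midway between the fingers. I'm continuing down.

Call:
{"op": "arm_command", "data": {"steps": [[0.001,0.002,0.025,0,0.3,0.2,0],[0.0015,0.0025,0.05,0,0.3,0.2,0],[0.0015,0.0025,0.075,0,0.3,0.2,0],[0.0015,0.0025,0.095,0,0.3,0.2,0],[0.0015,0.0025,0.105,0,0.3,0.2,0],[0.0015,0.0025,0.105,0,0.3,0.2,0]]}}

```text
clock: 10.47
ee_pos: [0.6733, -0.054, 0.12]
tcp_rot: [-3.14, 0.004, 0.0]
contact_force: [0.1, 0.3, -0.6]
opening: 1.002
```

```bash
python3 -c "
from h import *
s=snap('wrist','w7.png')"; python3 mv.py .675 -.0545 .121 0
```

```text
t 10.52 pos [ 0.6745 -0.0543  0.122 ] rot [-3.14e+00  1.00e-03  0.00e+00] open 0.998 F [-0.3  0.8  0.7]
shift [0.0005 0.0002 0.001 ] turn [-0.07  0.05  0.  ] rows 0.027840699038915808
```

View pics/w7.png

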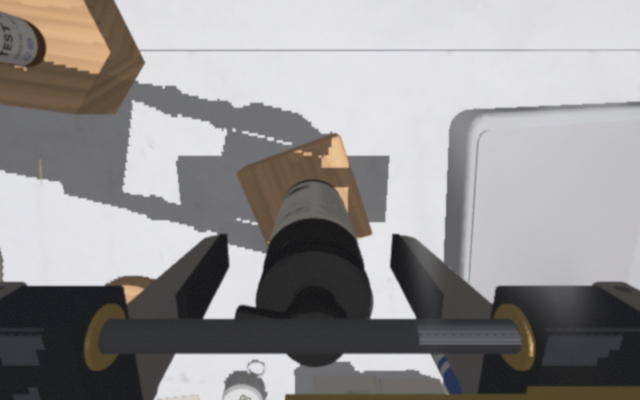

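The bottle is centred between the fingers at column ~314. I'm closing.

Call:
{"op": "arm_command", "data": {"steps": [[0,0,0,0,0,0,0.3],[0,0,0,0,0,0,0.45],[0,0,0,0,0,0,0.6],[0,0,0,0,0,0,0.6],[0,0,0,0,0,0,0.6],[0,0,0,0,0,0,0.6],[0,0,0,0,0,0,0.6],[0,0,0,0,0,0,0.6]]}}

```text
clock: 11.18
ee_pos: [0.6746, -0.0543, 0.1222]
tcp_rot: [-3.141, 0.001, 0.0]
contact_force: [0.0, 0.3, 0.8]
opening: 0.54
```

```bash
python3 mv.py .675 -.0545 .121 0
```

```text
t 11.18 pos [ 0.6746 -0.0543  0.1222] rot [-3.141e+00  1.000e-03  0.000e+00] open 0.54 F [0.  0.3 0.8]
shift [0.0004 0.0002 0.0012] turn [-0.06  0.03  0.  ] rows 0.031145103739385647
```

Call:
{"op": "arm_command", "data": {"steps": [[0,0,-0.003,0,0,0,0.6],[0,0,-0.01,0,0,0,0.6],[0,0,-0.025,0,0,0,0.6],[0,0,-0.045,0,0,0,0.6],[0,0,-0.06,0,0,0,0.6],[0,0,-0.06,0,0,0,0.6]]}}

```text
clock: 11.68
ee_pos: [0.6768, -0.0549, 0.1869]
tcp_rot: [3.141, -0.006, 0.0]
contact_force: [0.5, -1.1, -2.0]
opening: 0.537
```

```bash
python3 mv.py .4998 -.177 .18 0;python3 -c "
from h import *
s=snap('wrist','w8.png')"
```

```text
t 11.68 pos [ 0.6768 -0.0549  0.1869] rot [ 3.141 -0.006  0.   ] open 0.537 F [ 0.5 -1.1 -2. ]
shift [-0.177   0.1221  0.0058] turn [ 0.04 -0.36  0.  ] rows 5.158792094525694
```

View pics/w8.png

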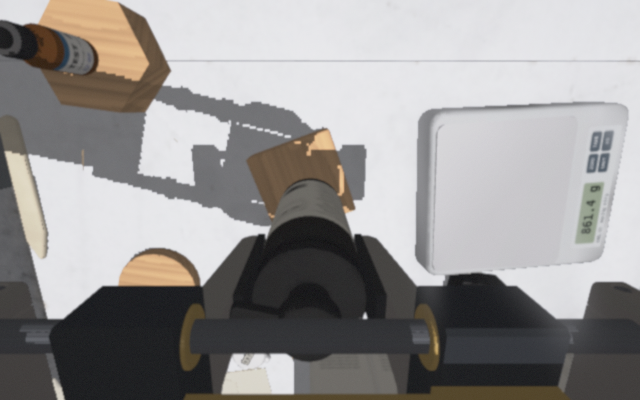

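Call:
{"op": "arm_command", "data": {"steps": [[-0.02,0.014,0,0,-0.3,0,0.6],[-0.05,0.035,0,0,-0.3,0,0.6],[-0.08,0.055,0,0,-0.3,0,0.6],[-0.11,0.076,0,0,-0.3,0,0.6],[-0.14,0.097,0,0,-0.3,0,0.6],[-0.165,0.114,0,0,-0.3,0,0.6],[-0.177,0.122,0,0,-0.3,0,0.6],[-0.177,0.122,0,0,-0.3,0,0.6]]}}

```text
clock: 12.4
ee_pos: [0.496, -0.1778, 0.1824]
tcp_rot: [-3.141, 0.005, -0.003]
contact_force: [-0.2, 0.4, -2.5]
opening: 0.537
```

Call:
{"op": "arm_command", "data": {"steps": [[0,0,0,0,0,0,0.6],[0,0,0,0,0,0,0.6]]}}

```text
clock: 12.57
ee_pos: [0.4957, -0.1772, 0.1813]
tcp_rot: [-3.14, 0.006, -0.003]
contact_force: [0.4, 0.1, -2.9]
opening: 0.538
```

```bash
python3 -c "
from h import *
s=snap('wrist','w9.png')";python3 mv.py .4998 -.177 .109 0
```

```text
t 12.62 pos [ 0.4961 -0.177   0.1816] rot [-3.14e+00  6.00e-03 -2.00e-03] open 0.543 F [ 0.3  0.3 -2.9]
shift [0.0041 0.0001 0.0726] turn [-0.11  0.34 -0.14] rows 1.7426838649738543
```

View pics/w9.png

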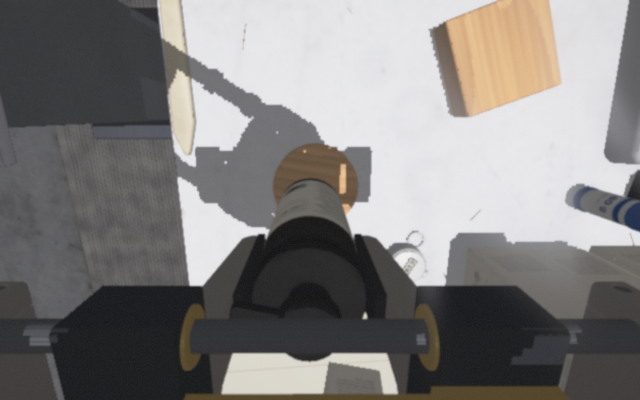

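Call:
{"op": "arm_command", "data": {"steps": [[0.002,0,0.02,0,0.3,-0.1,0.6],[0.004,0,0.04,0,0.3,-0.1,0.6],[0.004,0,0.056,0,0.3,-0.1,0.6],[0.004,0,0.066,0,0.3,-0.1,0.6],[0.004,0,0.068,0,0.3,-0.1,0.6],[0.004,0,0.068,0,0.3,-0.1,0.6]]}}

```text
clock: 13.12
ee_pos: [0.4997, -0.1763, 0.1129]
tcp_rot: [-3.139, 0.002, -0.0]
contact_force: [0.2, -0.5, -2.1]
opening: 0.535
```

```bash
python3 -c "
from h import *
s=snap('wrist','w10.png')
t=dict(np.load('pics/w9.png.npz')); hsv=cv2.cvtColor(t['img'],cv2.COLOR_RGB2HSV)
m=cv2.inRange(hsv,(5,80,140),(22,255,255))[:130,400:600]
c=max(cv2.findContours(m,0,1)[0],key=cv2.contourArea); ap=cv2.approxPolyDP(cv2.convexHull(c),5,True)[:,0]+[400,0]; print(ap.tolist())
p=np.array([plane(t,u,v,.035)[:2] for u,v in ap]); print(p.round(4).tolist(),p.mean(0))
"; python3 mv.py .4998 -.177 .109 0
```

```text
[[547, 0], [551, 85], [471, 110], [446, 22], [499, 0]]
[[0.6967, -0.0113], [0.7134, -0.0798], [0.6437, -0.1015], [0.6126, -0.0278], [0.6559, -0.0111]] [ 0.66447784 -0.04630485]
t 13.17 pos [ 0.5003 -0.1768  0.114 ] rot [-3.14  0.   -0.  ] open 0.538 F [-0.1 -0.5 -1.9]
shift [-0.0005  0.0002  0.005 ] turn [-0.1   0.01 -0.01] rows 0.12009465550934378
```

View pics/w10.png

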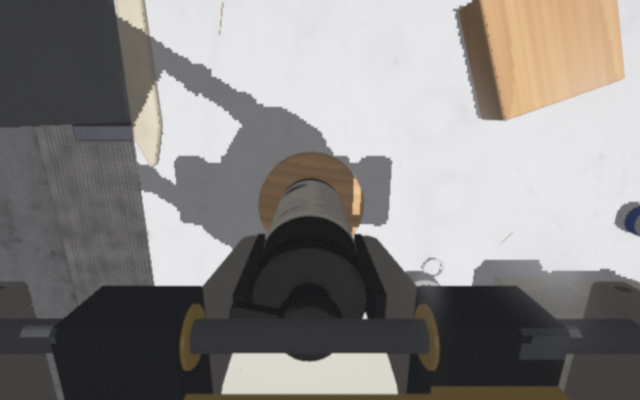

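Call:
{"op": "arm_command", "data": {"steps": [[-0.0005,0,0.003,0,0,0,0.6],[-0.0005,0,0.0055,0,0,0,0.6],[-0.0005,0,0.007,0,0,0,0.6],[-0.0005,0,0.007,0,0,0,0.6]]}}

```text
clock: 13.5
ee_pos: [0.5001, -0.177, 0.1073]
tcp_rot: [-3.14, -0.001, -0.0]
contact_force: [0.5, 0.1, -2.4]
opening: 0.541
```

```bash
python3 mv.py .4998 -.177 .107 0
```

```text
t 13.5 pos [ 0.5001 -0.177   0.1073] rot [-3.14e+00 -1.00e-03 -0.00e+00] open 0.541 F [ 0.5  0.1 -2.4]
shift [-0.0003  0.      0.0003] turn [-0.07 -0.03 -0.02] rows 0.009677806712074428
```

Call:
{"op": "arm_command", "data": {"steps": [[0,0,0.001,0,0,0,0.6],[0,0,0.001,0,0,0,0.6]]}}

```text
clock: 13.67
ee_pos: [0.5002, -0.1771, 0.1072]
tcp_rot: [-3.141, -0.001, -0.0]
contact_force: [-1.8, 0.0, 4.7]
opening: 0.538
```

Contact: the force turned to +4.7 N. I'm releasing.

Call:
{"op": "arm_command", "data": {"steps": [[0,0,-0.0005,0,0,0,0.4],[0,0,-0.0005,0,0,0,0.3],[0,0,-0.0005,0,0,0,0.15],[0,0,-0.0005,0,0,0,0],[0,0,-0.0005,0,0,0,0],[0,0,-0.0005,0,0,0,0],[0,0,-0.0005,0,0,0,0],[0,0,-0.0005,0,0,0,0]]}}

```text
clock: 14.33
ee_pos: [0.5002, -0.1771, 0.1076]
tcp_rot: [-3.141, -0.001, -0.0]
contact_force: [-0.4, -0.4, 0.1]
opening: 0.999
```

Call:
{"op": "arm_command", "data": {"steps": [[0,0,-0.01,0,0,0,0],[0,0,-0.035,0,0,0,0],[0,0,-0.07,0,0,0,0],[0,0,-0.105,0,0,0,0],[0,0,-0.14,0,0,0,0],[0,0,-0.17,0,0,0,0],[0,0,-0.18,0,0,0,0],[0,0,-0.18,0,0,0,0]]}}

```text
clock: 15.0
ee_pos: [0.5015, -0.1782, 0.2916]
tcp_rot: [3.139, -0.007, -0.0]
contact_force: [-0.6, 0.5, 0.5]
opening: 1.003
```

```bash
python3 mv.py .479 .065 .28 0;python3 -c "
from h import *
s=snap('wrist','w11.png'); print(proj(s,[.4998,-.177,.18]))"
```

```text
t 15.0 pos [ 0.5015 -0.1782  0.2916] rot [ 3.139 -0.007 -0.   ] open 1.003 F [-0.6  0.5  0.5]
shift [-0.0226 -0.2433  0.0108] turn [ 0.16 -0.39 -0.01] rows 5.864758431178907
[308.12323056 196.65208032]
```

View pics/w11.png

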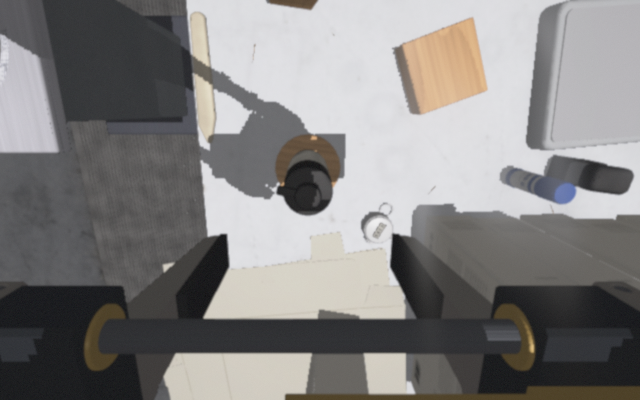

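The pump bottle stands on the round riser with its knob at (308,196), as predicted. The empty square riser is now fully visible, so I'll measure it and move to the dropper.

```bash
python3 -c "
from h import *
t=dict(np.load('pics/w11.png.npz')); hsv=cv2.cvtColor(t['img'],cv2.COLOR_RGB2HSV)
m=cv2.inRange(hsv,(5,60,150),(22,255,255))[:130,380:500]
c=max(cv2.findContours(m,0,1)[0],key=cv2.contourArea); ap=cv2.approxPolyDP(cv2.convexHull(c),5,True)[:,0]+[380,0]; print(ap.tolist())
p=np.array([plane(t,u,v,.035)[:2] for u,v in ap]); print(p.round(4).tolist(),p.mean(0), [np.linalg.norm(p[i]-p[i-1]).round(4) for i in range(len(p))])
"
```

```text
[[472, 18], [486, 89], [420, 112], [402, 45]]
[[0.6928, 0.0012], [0.721, -0.0776], [0.6415, -0.1051], [0.6127, -0.0279]] [ 0.66698669 -0.05235443] [np.float64(0.0852), np.float64(0.0837), np.float64(0.0841), np.float64(0.0824)]
```

Call:
{"op": "arm_command", "data": {"steps": [[-0.003,-0.035,0,0,-0.4,0,0],[-0.007,-0.075,0,0,-0.4,0,0],[-0.011,-0.115,0,0,-0.4,0,0],[-0.014,-0.155,0,0,-0.4,0,0],[-0.018,-0.195,0,0,-0.4,0,0],[-0.022,-0.23,0,0,-0.4,0,0],[-0.0225,-0.243,0.01,0,-0.4,0,0],[-0.0225,-0.243,0.02,0,-0.4,0,0]]}}

```text
clock: 15.72
ee_pos: [0.4766, 0.0683, 0.2659]
tcp_rot: [-3.141, 0.008, 0.004]
contact_force: [0.4, 0.4, -0.0]
opening: 0.997
```

Call:
{"op": "arm_command", "data": {"steps": [[0,0,0.02,0,0,0,0],[0,0,0.05,0,0,0,0],[0,0,0.07,0,0,0,0],[0,0,0.07,0,0,0,0],[0,0,0.07,0,0,0,0]]}}

```text
clock: 16.13
ee_pos: [0.4744, 0.0676, 0.1935]
tcp_rot: [-3.14, 0.013, 0.003]
contact_force: [-0.4, -0.6, 0.9]
opening: 1.003
```

```bash
python3 -c "
from h import *
s=snap('wrist','w12.png'); print(proj(s,[.479,.065,.147]))"; python3 mv.py .479 .065 .075 0
```

```text
[318.79833673 226.11182455]
t 16.18 pos [0.4757 0.0676 0.1954] rot [-3.141e+00  9.000e-03  3.000e-03] open 0.999 F [ 0.1 -0.3  0.8]
shift [0.0044 0.0027 0.1203] turn [-0.05  0.53  0.19] rows 2.888573175583958
```

View pics/w12.png

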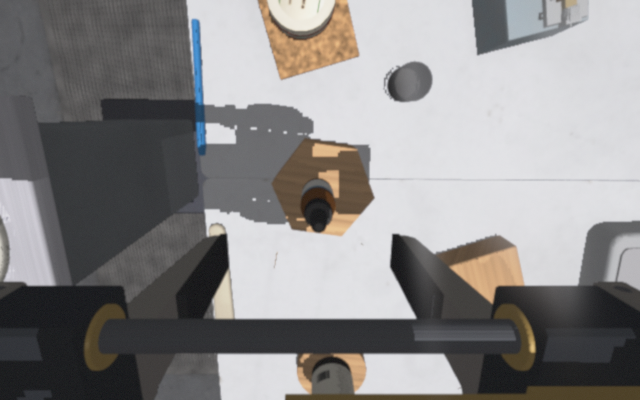

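The bulb at about (319,222) agrees with the prediction. I'm descending on the dropper.

Call:
{"op": "arm_command", "data": {"steps": [[0.002,0.001,0.02,0,0.4,0.2,0],[0.004,0.0027,0.045,0,0.5,0.2,0],[0.0042,0.0027,0.075,0,0.5,0.2,0],[0.0042,0.0027,0.1,0,0.5,0.2,0],[0.0042,0.0027,0.115,0,0.5,0.2,0],[0.0042,0.0027,0.12,0,0.5,0.2,0],[0.0042,0.0027,0.12,0,0.5,0.2,0]]}}

```text
clock: 16.77
ee_pos: [0.4789, 0.0647, 0.0753]
tcp_rot: [-3.141, 0.001, -0.001]
contact_force: [0.4, -0.9, 0.6]
opening: 1.0
```

```bash
python3 -c "
from h import *
s=snap('wrist','w13.png'); print(proj(s,[.479,.065,.147]))"; python3 mv.py .479 .065 .075 0
```

```text
[313.37347645 333.07739624]
t 16.82 pos [0.4799 0.0646 0.0765] rot [-3.141e+00 -1.000e-03 -1.000e-03] open 1.0 F [-0.2 -1.2  0.8]
shift [-0.0009 -0.0004  0.0015] turn [-0.03 -0.06 -0.04] rows 0.04249409437427749
```

View pics/w13.png

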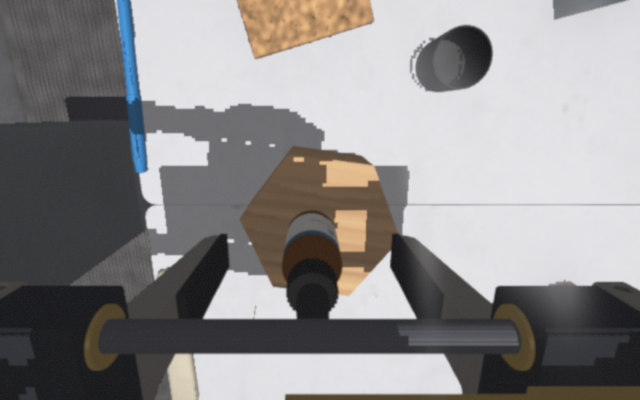

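The dropper is centred at column 312. I'm closing gently.

Call:
{"op": "arm_command", "data": {"steps": [[0,0,0.001,0,0,0,0.3],[0,0,0.001,0,0,0,0.45],[0,0,0.001,0,0,0,0.55],[0,0,0.001,0,0,0,0.62],[0,0,0.001,0,0,0,0.68],[0,0,0.001,0,0,0,0.75],[0,0,0.001,0,0,0,0.8],[0,0,0.001,0,0,0,0.8]]}}

```text
clock: 17.48
ee_pos: [0.4798, 0.0647, 0.0755]
tcp_rot: [-3.141, -0.001, -0.001]
contact_force: [-1.0, 0.5, -1.1]
opening: 0.442
```

Call:
{"op": "arm_command", "data": {"steps": [[0,0,0,0,0,0,0.8],[0,0,0,0,0,0,0.8],[0,0,0,0,0,0,0.8]]}}

```text
clock: 17.73
ee_pos: [0.4798, 0.0647, 0.0754]
tcp_rot: [-3.141, -0.001, -0.001]
contact_force: [-0.2, 0.8, 0.2]
opening: 0.315
```

Call:
{"op": "arm_command", "data": {"steps": [[0,0,-0.003,0,0,0,0.8],[0,0,-0.01,0,0,0,0.8],[0,0,-0.025,0,0,0,0.8],[0,0,-0.045,0,0,0,0.8],[0,0,-0.06,0,0,0,0.8],[0,0,-0.06,0,0,0,0.8]]}}

```text
clock: 18.23
ee_pos: [0.4823, 0.0644, 0.1393]
tcp_rot: [3.141, -0.008, -0.001]
contact_force: [0.8, -0.2, 0.2]
opening: 0.319
```

```bash
python3 mv.py .668 -.0515 .135 0;python3 -c "
from h import *
s=snap('wrist','w14.png')"
```

```text
t 18.23 pos [0.4823 0.0644 0.1393] rot [ 3.141e+00 -8.000e-03 -1.000e-03] open 0.319 F [ 0.8 -0.2  0.2]
shift [0.1857 0.1158 0.0058] turn [ 0.01 -0.45 -0.03] rows 5.2502557591300745
```

View pics/w14.png

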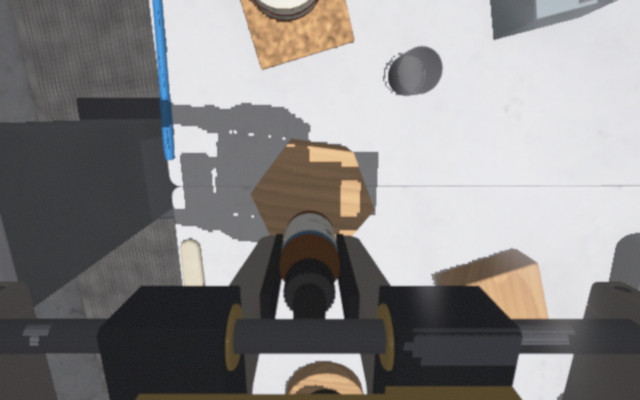

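Call:
{"op": "arm_command", "data": {"steps": [[0.018,0.011,0,0,-0.4,0,0.8],[0.047,0.029,0,0,-0.4,0,0.8],[0.08,0.05,0,0,-0.4,0,0.8],[0.112,0.07,0,0,-0.4,0,0.8],[0.145,0.09,0,0,-0.4,0,0.8],[0.17,0.106,0,0,-0.4,0,0.8],[0.183,0.114,0,0,-0.4,0,0.8],[0.186,0.116,0,0,-0.4,0,0.8]]}}

```text
clock: 18.95
ee_pos: [0.6681, -0.0534, 0.1364]
tcp_rot: [-3.141, 0.003, -0.002]
contact_force: [0.6, -0.1, -0.9]
opening: 0.319
```

Call:
{"op": "arm_command", "data": {"steps": [[0,0,0,0,0,0,0.8],[0,0,0,0,0,0,0.8]]}}

```text
clock: 19.12
ee_pos: [0.6668, -0.0529, 0.1348]
tcp_rot: [-3.141, 0.006, -0.002]
contact_force: [-0.9, -0.5, 0.0]
opening: 0.318
```

```bash
python3 -c "
from h import *
s=snap('wrist','w15.png');snap('scene','sc15.png')"; python3 mv.py .668 -.0515 .063 0
```

```text
t 19.22 pos [ 0.6669 -0.0524  0.1357] rot [-3.141e+00  5.000e-03 -2.000e-03] open 0.32 F [ 0.2  0.7 -0.8]
shift [ 0.0014 -0.0009  0.0727] turn [-0.05  0.28 -0.09] rows 1.744139753580547
```

View pics/w15.png

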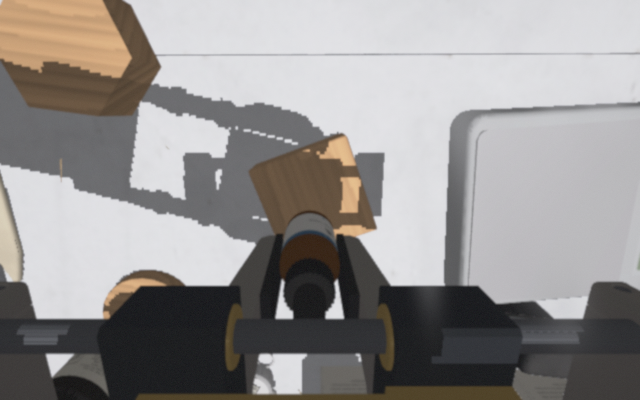

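Call:
{"op": "arm_command", "data": {"steps": [[0.001,-0.0005,0.02,0,0.3,0,0.8],[0.0012,-0.0008,0.04,0,0.3,0,0.8],[0.0012,-0.0008,0.055,0,0.3,0,0.8],[0.0012,-0.0008,0.065,0,0.3,0,0.8],[0.0012,-0.0008,0.068,0,0.3,0,0.8],[0.0012,-0.0008,0.068,0,0.3,0,0.8]]}}

```text
clock: 19.72
ee_pos: [0.6669, -0.051, 0.0671]
tcp_rot: [-3.14, 0.001, -0.001]
contact_force: [-0.3, 0.2, -1.8]
opening: 0.32
```

```bash
python3 -c "
from h import *
t=dict(np.load('pics/w15.png.npz'))
p=np.array([plane(t,u,v,.035)[:2] for u,v in[(249,172),(344,134),(376.5,229)]]);print(p,(p[0]+p[2])/2,np.linalg.norm(p[0]-p[1]),np.linalg.norm(p[2]-p[1]))
s=snap('wrist','w16.png')"; python3 mv.py .668 -.0515 .061 0
```

```text
[[ 0.61450257 -0.02684177]
 [ 0.69300349  0.00417101]
 [ 0.72358741 -0.07741989]] [ 0.66904499 -0.05213083] 0.08440489858414466 0.08713467236742782
t 19.77 pos [ 0.6678 -0.0514  0.0683] rot [-3.141e+00 -1.000e-03 -1.000e-03] open 0.319 F [-0.2 -0.5  0.3]
shift [0.0002 0.0002 0.0073] turn [-0.04 -0.05 -0.07] rows 0.1739956447819418
```

View pics/w16.png

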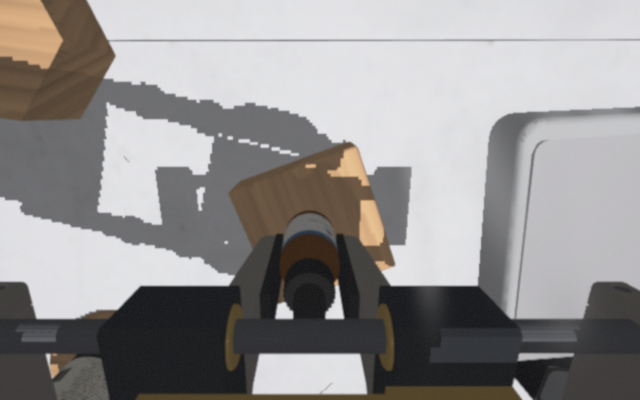

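Call:
{"op": "arm_command", "data": {"steps": [[0.0003,0,0.003,0,0,0,0.8],[0.0003,0,0.0055,0,0,0,0.8],[0.0003,0,0.007,0,0,0,0.8],[0.0003,0,0.007,0,0,0,0.8]]}}

```text
clock: 20.1
ee_pos: [0.6681, -0.0513, 0.0612]
tcp_rot: [-3.141, -0.001, -0.001]
contact_force: [0.7, -0.1, -0.7]
opening: 0.321
```

Call:
{"op": "arm_command", "data": {"steps": [[0,0,0.001,0,0,0,0.8],[0,0,0.001,0,0,0,0.8]]}}

```text
clock: 20.27
ee_pos: [0.6683, -0.0514, 0.0605]
tcp_rot: [-3.141, -0.001, -0.001]
contact_force: [1.0, 0.3, 0.1]
opening: 0.318
```

Call:
{"op": "arm_command", "data": {"steps": [[0,0,0.0008,0,0,0,0.8],[0,0,0.0008,0,0,0,0.8]]}}

```text
clock: 20.43
ee_pos: [0.6684, -0.0514, 0.0604]
tcp_rot: [-3.141, -0.001, -0.001]
contact_force: [-3.3, 0.4, 4.7]
opening: 0.316
```

Contact. I'm releasing and retreating.

Call:
{"op": "arm_command", "data": {"steps": [[0,0,-0.0005,0,0,0,0.65],[0,0,-0.0005,0,0,0,0.55],[0,0,-0.0005,0,0,0,0.4],[0,0,-0.0005,0,0,0,0.2],[0,0,-0.0005,0,0,0,0],[0,0,-0.0005,0,0,0,0],[0,0,-0.0005,0,0,0,0],[0,0,-0.0005,0,0,0,0]]}}

```text
clock: 21.1
ee_pos: [0.6684, -0.0514, 0.0609]
tcp_rot: [-3.141, -0.001, -0.001]
contact_force: [0.2, -0.8, 0.3]
opening: 0.841
```

Call:
{"op": "arm_command", "data": {"steps": [[0,0,-0.01,0,0,0,0],[0,0,-0.035,0,0,0,0],[0,0,-0.07,0,0,0,0],[0,0,-0.105,0,0,0,0],[0,0,-0.135,0,0,0,0],[0,0,-0.15,0,0,0,0],[0,0,-0.15,0,0,0,0]]}}

```text
clock: 21.68
ee_pos: [0.671, -0.0521, 0.2176]
tcp_rot: [3.14, -0.011, -0.001]
contact_force: [0.6, -0.6, -0.1]
opening: 1.001
```

```bash
python3 mv.py .4636 .2448 .2 0;python3 -c "
from h import *
s=snap('wrist','w17.png'); print(proj(s,[.668,-.0515,.132]))"
```

```text
t 21.68 pos [ 0.671  -0.0521  0.2176] rot [ 3.14e+00 -1.10e-02 -1.00e-03] open 1.001 F [ 0.6 -0.6 -0.1]
shift [-0.2079 -0.2967  0.0146] turn [ 0.12 -0.64 -0.07] rows 8.695303891628578
[306.21588766 205.62797069]
```

View pics/w17.png

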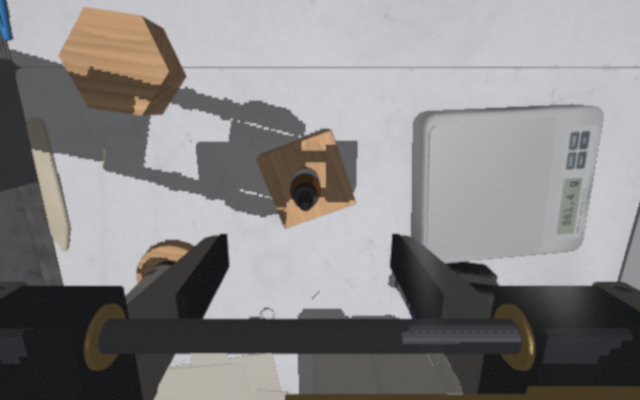

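The dropper stands upright at the middle of the square riser, with its bulb at (306,200). Next is the pot on the mat.

Call:
{"op": "arm_command", "data": {"steps": [[-0.02,-0.03,0,0,-0.6,0,0],[-0.044,-0.063,0,0,-0.6,0,0],[-0.067,-0.096,0,0,-0.6,0,0],[-0.091,-0.13,0,0,-0.6,0,0],[-0.114,-0.163,0,0,-0.6,0,0],[-0.138,-0.197,0,0,-0.6,0,0],[-0.161,-0.23,0,0,-0.6,0,0],[-0.185,-0.263,0,0,-0.6,0,0]]}}

```text
clock: 22.4
ee_pos: [0.4823, 0.2125, 0.2104]
tcp_rot: [3.14, 0.007, -0.002]
contact_force: [0.0, 0.4, 0.1]
opening: 1.001
```

```bash
python3 mv.py .4636 .2448 .15 0
```

```text
t 22.4 pos [0.4823 0.2125 0.2104] rot [ 3.14e+00  7.00e-03 -2.00e-03] open 1.001 F [0.  0.4 0.1]
shift [-0.0183 -0.0324  0.0604] turn [ 0.09  0.43 -0.09] rows 1.702266257630292
```

Call:
{"op": "arm_command", "data": {"steps": [[-0.009,-0.016,0.02,0,0.2,0,0],[-0.018,-0.032,0.045,0,0.4,0,0],[-0.018,-0.032,0.06,0,0.4,0,0],[-0.018,-0.032,0.06,0,0.4,0,0],[-0.018,-0.032,0.06,0,0.4,0,0]]}}

```text
clock: 22.82
ee_pos: [0.4623, 0.244, 0.1484]
tcp_rot: [3.139, 0.005, -0.001]
contact_force: [0.8, -0.8, 0.4]
opening: 0.998
```

```bash
python3 -c "
from h import *
s=snap('wrist','w18.png'); print(proj(s,[.4636,.2448,.038]))"; python3 mv.py .4636 .2448 .01 0
```

```text
[312.95220691 197.43981152]
t 22.87 pos [0.4637 0.244  0.15  ] rot [ 3.14e+00  2.00e-03 -2.00e-03] open 1.001 F [-0.  -0.3  0.2]
shift [ 0.0002 -0.0011  0.14  ] turn [ 0.12  0.1  -0.11] rows 3.3564856858402408
```

View pics/w18.png

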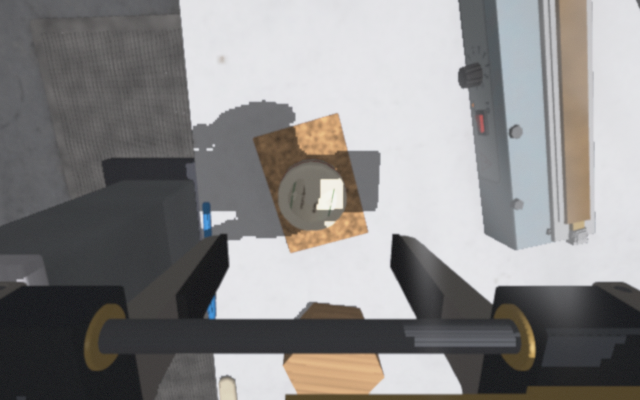

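The pot lid at (312,196) is as predicted. I'm descending and gripping.

Call:
{"op": "arm_command", "data": {"steps": [[0,-0.001,0.03,0,0,0,0],[0,-0.001,0.065,0,0,0,0],[0,-0.001,0.1,0,0,0,0],[0,-0.001,0.125,0,0,0,0],[0,-0.001,0.137,0,0,0,0],[0,-0.001,0.139,0,0,0,0],[0,-0.001,0.139,0,0,0,0]]}}

```text
clock: 23.45
ee_pos: [0.4645, 0.2446, 0.0118]
tcp_rot: [3.14, 0.001, -0.003]
contact_force: [-0.3, -0.4, 0.6]
opening: 1.002
```

Call:
{"op": "arm_command", "data": {"steps": [[0,0,0,0,0,0,0.3],[0,0,0,0,0,0,0.5],[0,0,0,0,0,0,0.5],[0,0,0,0,0,0,0.5],[0,0,0,0,0,0,0.5],[0,0,0,0,0,0,0.5],[0,0,0,0,0,0,0.5]]}}

```text
clock: 24.03
ee_pos: [0.4651, 0.2448, 0.0126]
tcp_rot: [3.14, -0.0, -0.003]
contact_force: [-1.8, -0.1, 6.6]
opening: 0.674
```

```bash
python3 mv.py .484 .067 .1 0
```

```text
t 24.03 pos [0.4651 0.2448 0.0126] rot [ 3.14e+00 -0.00e+00 -3.00e-03] open 0.674 F [-1.8 -0.1  6.6]
shift [ 0.0194  0.1779 -0.0871] turn [ 0.09 -0.01 -0.15] rows 4.771769037033246
```

Call:
{"op": "arm_command", "data": {"steps": [[0,0,-0.004,0,0,0,0.5],[0,0,-0.015,0,0,0,0.5],[0,0,-0.04,0,0,0,0.5],[0,0,-0.07,0,0,0,0.5],[0,0,-0.095,0,0,0,0.5],[0,0,-0.1,0,0,0,0.5],[0,0,-0.1,0,0,0,0.5]]}}

```text
clock: 24.62
ee_pos: [0.4667, 0.2454, 0.115]
tcp_rot: [3.141, -0.005, -0.003]
contact_force: [-0.5, -0.1, -1.5]
opening: 0.675
```

```bash
python3 mv.py .484 .067 .115 0;python3 -c "
from h import *
s=snap('wrist','w19.png')"
```

```text
t 24.62 pos [0.4667 0.2454 0.115 ] rot [ 3.141e+00 -5.000e-03 -3.000e-03] open 0.675 F [-0.5 -0.1 -1.5]
shift [0.0178 0.1783 0.0002] turn [ 0.01 -0.29 -0.15] rows 4.297597799111871
```

View pics/w19.png

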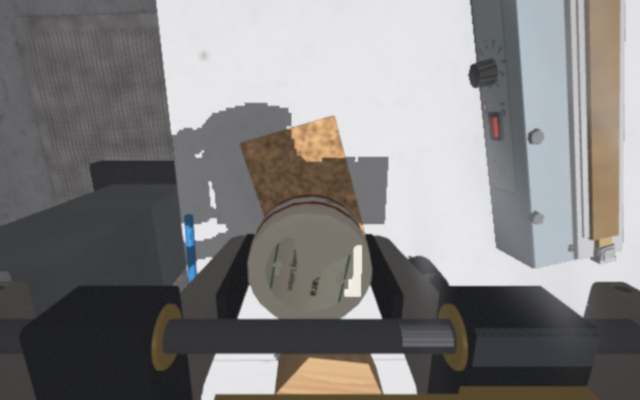

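The pot is held level. I'm moving it over the hex riser.

Call:
{"op": "arm_command", "data": {"steps": [[0.001,0.015,0,0,-0.3,0,0.5],[0.004,0.045,0,0,-0.3,0,0.5],[0.008,0.08,0,0,-0.3,0,0.5],[0.011,0.115,0,0,-0.3,0,0.5],[0.015,0.15,0,0,-0.3,0,0.5],[0.017,0.172,0,0,-0.3,0,0.5],[0.018,0.178,0,0,-0.3,0,0.5],[0.018,0.178,0,0,-0.3,0,0.5]]}}

```text
clock: 25.33
ee_pos: [0.4816, 0.0659, 0.1114]
tcp_rot: [3.141, 0.007, -0.005]
contact_force: [-0.0, 0.3, -1.1]
opening: 0.674
```

Call:
{"op": "arm_command", "data": {"steps": [[0,0,0,0,0,0,0.5],[0,0,0,0,0,0,0.5]]}}

```text
clock: 25.5
ee_pos: [0.4805, 0.067, 0.1101]
tcp_rot: [3.141, 0.01, -0.005]
contact_force: [-0.4, -0.3, -0.3]
opening: 0.677
```

```bash
python3 -c "
from h import *
s=snap('wrist','w20.png')"; python3 mv.py .484 .067 .065 0
```

```text
t 25.55 pos [0.4808 0.0671 0.1105] rot [ 3.141  0.009 -0.004] open 0.671 F [ 0.1 -1.2 -1.2]
shift [0.0036 0.0001 0.0454] turn [ 0.01  0.52 -0.23] rows 1.09325614017604
```

View pics/w20.png

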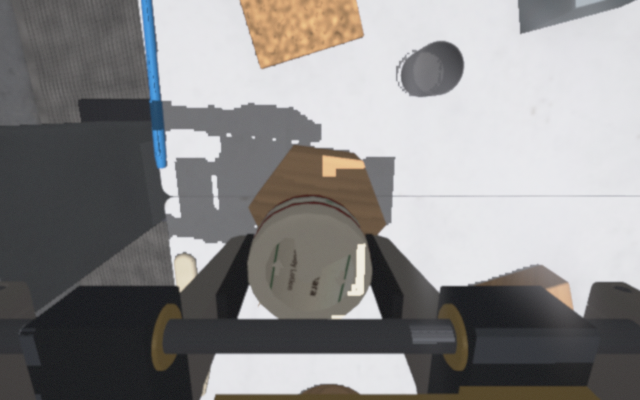

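Call:
{"op": "arm_command", "data": {"steps": [[0.002,0,0.01,0,0.3,-0.1,0.5],[0.0036,0,0.024,0,0.5,-0.2,0.5],[0.0036,0,0.036,0,0.5,-0.2,0.5],[0.0036,0,0.044,0,0.5,-0.2,0.5],[0.0036,0,0.044,0,0.5,-0.2,0.5],[0.0036,0,0.044,0,0.5,-0.2,0.5]]}}

```text
clock: 26.05
ee_pos: [0.4836, 0.0677, 0.0662]
tcp_rot: [3.142, 0.001, 0.001]
contact_force: [0.3, 0.4, -0.9]
opening: 0.674
```

```bash
python3 -c "
from h import *
s=snap('wrist','w21.png')"; python3 mv.py .484 .067 .0595 0
```

```text
t 26.1 pos [0.4842 0.0675 0.0668] rot [ 3.141 -0.     0.   ] open 0.675 F [ 0.6  0.5 -0.6]
shift [-0.0002  0.0005  0.0073] turn [ 0.01 -0.    0.01] rows 0.17624794740955457
```

Call:
{"op": "arm_command", "data": {"steps": [[0,0.0005,0.003,0,0,0,0.5],[0,0.0005,0.0055,0,0,0,0.5],[0,0.0005,0.007,0,0,0,0.5],[0,0.0005,0.007,0,0,0,0.5]]}}

```text
clock: 26.43
ee_pos: [0.4841, 0.067, 0.0597]
tcp_rot: [3.141, 0.0, 0.0]
contact_force: [0.0, -0.6, -0.4]
opening: 0.673
```

Call:
{"op": "arm_command", "data": {"steps": [[0,0,0.0008,0,0,0,0.5],[0,0,0.0008,0,0,0,0.5]]}}

```text
clock: 26.6
ee_pos: [0.484, 0.0669, 0.0588]
tcp_rot: [3.141, 0.0, 0.0]
contact_force: [0.3, 0.0, -0.3]
opening: 0.675
```

Call:
{"op": "arm_command", "data": {"steps": [[0,0,0.0008,0,0,0,0.5],[0,0,0.0008,0,0,0,0.5]]}}

```text
clock: 26.77
ee_pos: [0.4841, 0.067, 0.0586]
tcp_rot: [3.141, 0.001, 0.0]
contact_force: [-3.1, -0.2, 4.8]
opening: 0.674
```

Contact. I'm releasing and retreating up.

Call:
{"op": "arm_command", "data": {"steps": [[0,0,-0.0005,0,0,0,0.3],[0,0,-0.0005,0,0,0,0.2],[0,0,-0.0005,0,0,0,0.1],[0,0,-0.0005,0,0,0,0],[0,0,-0.0005,0,0,0,0],[0,0,-0.0005,0,0,0,0],[0,0,-0.0005,0,0,0,0]]}}

```text
clock: 27.35
ee_pos: [0.4841, 0.0669, 0.0591]
tcp_rot: [3.141, 0.001, 0.0]
contact_force: [0.0, 0.3, -0.1]
opening: 1.003
```

Call:
{"op": "arm_command", "data": {"steps": [[0,0,-0.01,0,0,0,0],[0,0,-0.035,0,0,0,0],[0,0,-0.07,0,0,0,0],[0,0,-0.11,0,0,0,0],[0,0,-0.15,0,0,0,0],[0,0,-0.19,0,0,0,0],[0,0,-0.23,0,0,0,0],[0,0,-0.25,0,0,0,0]]}}

```text
clock: 28.02
ee_pos: [0.4857, 0.0669, 0.3158]
tcp_rot: [3.141, -0.008, 0.0]
contact_force: [0.7, -0.9, 0.5]
opening: 1.002
```

```bash
python3 mv.py .4 .35 .31 0;python3 -c "
from h import *
s=snap('wrist','w22.png');snap('top','top22.png')"
```

```text
t 28.02 pos [0.4857 0.0669 0.3158] rot [ 3.141 -0.008  0.   ] open 1.002 F [ 0.7 -0.9  0.5]
shift [-0.0857 -0.2831  0.0048] turn [ 0.06 -0.46  0.01] rows 7.094197999001554
```

View pics/w22.png

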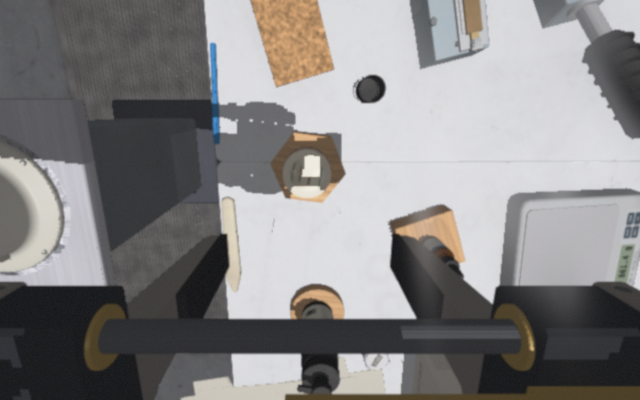

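The pot sits on the hex riser at (306,173). I'm moving the arm aside for a final check.

Call:
{"op": "arm_command", "data": {"steps": [[-0.01,-0.034,0,0,-0.4,0,0],[-0.021,-0.07,0,0,-0.4,0,0],[-0.032,-0.106,0,0,-0.4,0,0],[-0.043,-0.142,0,0,-0.4,0,0],[-0.054,-0.178,0,0,-0.4,0,0],[-0.065,-0.214,0,0,-0.4,0,0],[-0.076,-0.25,0,0,-0.4,0,0],[-0.086,-0.283,0,0,-0.4,0,0]]}}

```text
clock: 28.78
ee_pos: [0.3986, 0.3514, 0.3126]
tcp_rot: [3.139, -0.001, 0.001]
contact_force: [0.1, -0.6, 0.1]
opening: 0.999
```

Call:
{"op": "arm_command", "data": {"steps": [[-0.02,-0.03,0,0,0,0,0],[-0.04,-0.06,0,0,0,0,0],[-0.06,-0.09,0,0,0,0,0],[-0.06,-0.09,0,0,0,0,0],[-0.06,-0.09,0,0,0,0,0],[-0.06,-0.09,0,0,0,0,0]]}}

```text
clock: 29.28
ee_pos: [0.3385, 0.4407, 0.3115]
tcp_rot: [3.138, 0.0, 0.001]
contact_force: [0.4, -0.2, 0.4]
opening: 0.999
```

```bash
python3 -c "
from h import *
s=snap('top','top23.png');c=snap('scene','sc23.png')
a=s['img'][120:280,200:460,::-1]; b=c['img'][140:310,180:440,::-1]
cv2.imwrite('pics/z23a.png',cv2.resize(a,None,fx=3,fy=3,interpolation=cv2.INTER_CUBIC));cv2.imwrite('pics/z23b.png',cv2.resize(b,None,fx=3,fy=3,interpolation=cv2.INTER_CUBIC))
st=env.get_state();print(st['clock'],st['ee_pos'],st['contact_force'])"
```

```text
29.3833 [0.3392531  0.44023955 0.31201843] [0.42877704 0.42580472 0.25597984]
```

View pics/z23a.png

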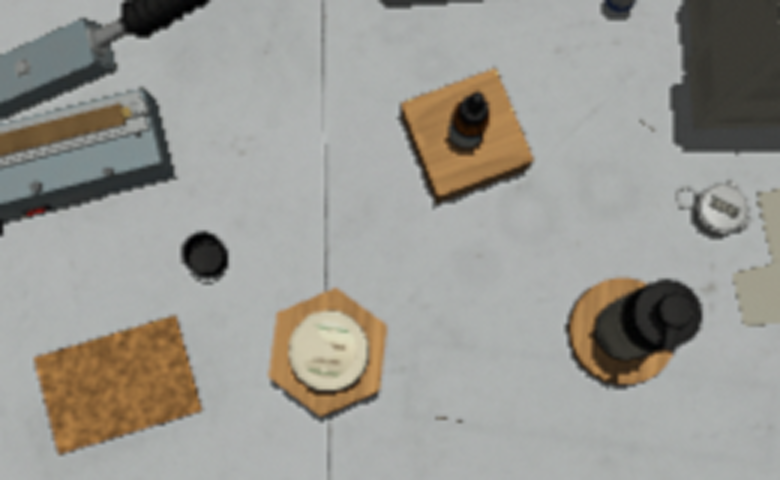

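View pics/z23b.png

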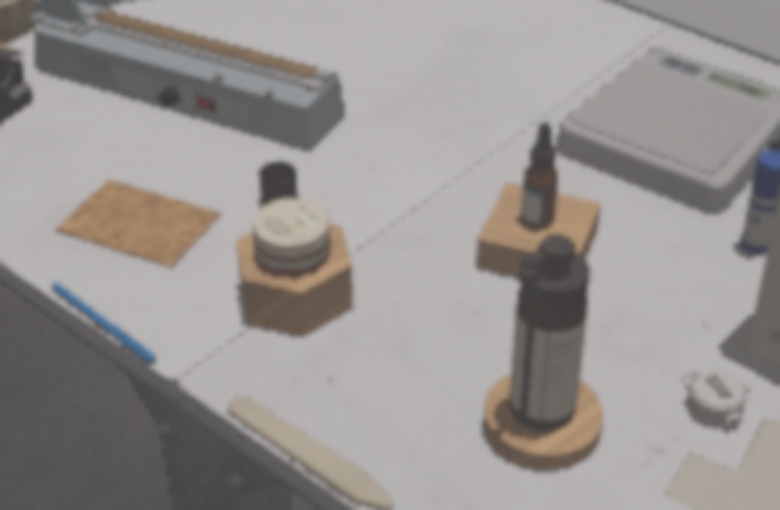

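```bash
python3 -c "
from h import *
t=dict(np.load('pics/top23.png.npz'))
f=lambda L,z:np.array([plane(t,200+x/3-.3,120+y/3-.3,z)[:2] for x,y in L]).mean(0).round(4)
print('sq',f([(401,103),(496,69),(532,158),(437,196)],.035),'bulb',f([(475,103)],.135))
print('hex',f([(336,290),(386,324),(379,392),(322,413),(271,378),(277,312)],.05),'pot',f([(328,350)],.084))
print('knob',f([(680,308)],.178),'head',f([(668,317)],.146))
print(env.hand_in())"
```

```text
sq [ 0.6697 -0.0509] bulb [ 0.6639 -0.048 ]
hex [0.4852 0.0672] pot [0.4838 0.0665]
knob [ 0.5019 -0.1801] head [ 0.4989 -0.1803]
the job is handed in; nothing more can be done
None
```

All three products are on their own risers and upright, and the job is handed in at about 29.4 s. I moved the cream pot to the cork mat first. Then the pump bottle went to the round riser, the dropper to the square riser, and the pot from the mat to the tall six-sided riser.

Each product was lowered until the force showed it touching its riser, then released. Every force reading printed between moves stayed below 10 N.

| Product | Last top-view check against its riser's centre | Gripper position at release |
|---|---|---|
| Cream pot | about 1.5 mm off | within about 0.5 mm of the centre I measured |
| Pump bottle | about 3–4 mm off | within about 0.5 mm of the centre I measured |
| Dropper bottle | about 6 mm off | within about 0.5 mm of the centre I measured |

- **Disagreement:** for the dropper, the two checks do not agree. The 6 mm comes from a single hand-picked pixel on the small rubber bulb at an assumed height. The wrist picture after release showed it in the middle, so I left it where it was.
- **Final view:** in the last top and scene pictures the mat is empty and nothing else appears to have moved. The gripper was open, well clear of everything.

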